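# Restock the pull-out tub caddy, oldest tubs to the front

### The arm

A 6-joint arm with a two-finger parallel gripper is mounted at the origin on a cart in front of the work surface, level with it; the furniture and walls round the work are solid. World frame = base frame: x ahead of the robot, y to its left, z up, the work surface at z = 0. Lengths are in m, angles in rad, forces in N, time in s.
With the tool pointing down it reaches from about 0.35 to 0.975 m from the base axis. Payload 4.9 kg.
Tool frame: the origin (TCP) lies on the centre line of the jaws, within the pads' length; the fingertips stand 25 mm ahead of it and the grasp point (between the pads) lies 6 mm ahead of it; z points along the fingers, y is the line along which they close (so a half turn about z gives the same grasp; the last joint's range is limited). The gripper opens to 85 mm and grips with 20 to 120 N. Pads are 22 mm wide; open, the fingers measure 114 mm over their backs; the gripper's body (76 mm by 85 mm) begins 54 mm behind the grasp point. The pads swing forward as they close: fully open they stand 13 mm farther back than shut.
Start: joints at [1.049, 0.053, 1.613, -0, 1.476, -0.119], TCP at [0.245, 0.575, 0.256] pointing down, gripper open.
Joint ranges: [-3.01, 3.01], [-1.01, 2.22], [0.06, 2.58], [-1.02, 4.17], [0.09, 2.62], [-3.14, 3.14]. Speed limits (rad/s): [2.57, 2.57, 3.14, 3.14, 3.14, 3.14].

### API

Orientations are given as a unit quaternion [w, x, y, z].
In Python, from plant import state, grab_frame, get_calibration, job gives the robot as it stands. The module is installed in compiled form; this text tells all that it offers.
- The arm moves only by the tool move_arm, never from a script. Its argument "targets" is a list that holds one entry, the list of rows, each a list of 5 numbers: the opening in per cent of the stroke, from 0 (shut) to 100 (fully open), then the shift along the tool's x, y, z as a fraction of full scale, then the turn about the tool's z as a fraction of full scale. A call has 1 to 5 rows; each row shifts and turns the commanded pose from where the row before left it, along the tool's axes as they then stand; what a row does not reach is not made up. Full scale, the value 1, is 0.6 m for a shift and 6 degrees for a turn. A row lasts 1/12 s, in which the tool goes at most 41.7 mm and 7.16 degrees, less where a joint would pass 70% of its speed; a pose out of reach is approached as far as the arm can. A call with a number of a shift or a turn outside -1 to 1 is refused whole. A call with a gripper value outside its range is refused whole. The fingers move at their own pace and stop on an object; the grip force is fixed at half the most. Time passes only in rows, so rows that do not move let the fingers close. It gives the time, the measured TCP pose, the force, the opening and the grip force at its end, in the units of the state.
- state(): the state, without advancing time (a new reading comes with each control period).
- grab_frame(name): name is "scene" or "top"; returns the picture (420x560x3 uint8, red, green, blue); there is no depth.
- get_calibration(name): a dict with "vertical_fov" (degrees; the focal length in pixels is half the picture's height over the tangent of half this angle, whatever the lens; pixels are square), "cx", "cy" (the principal point, pixels), "R" (3x3) and "t" (3): a world point X has camera coordinates R X + t. Camera axes: x right, y down, z forward; pixel columns grow to the right and rows downward; lengths in m; the calibration is good to about 2 mm. A picture is of the moment at which its call begins. get_calibration takes no time and is no camera call.
- job.job_done(): hands the job in; it is judged then, once.
The state is a dict: "time": time; "joint_pos": joint angles; "joint_vel": joint speeds; "joint_efforts": joint torques, N m; "tool_pos": TCP position; "tool_rot": TCP orientation; "contact_force": force on the tool from outside, world axes, zero at the start; "ft_torque": the same for the moment, N m; "gripper_width": opening from 0.0 (shut) to 1.0 (fully open); "grasp_force": force on a finger pad.
Only numpy, scipy, OpenCV 4.12 (cv2) and the standard library are available. Lean on these libraries where they do the work, as an engineer would, in place of code of your own. Each camera call takes 0.05 s, during which the arm holds its last target. There are 200 camera calls.

### The job

Please restock the pull-out caddy with the little tan-lidded tubs: rock its seesaw catch over to free the tray, draw the tray all the way out by its bar handle, and bring the two older tubs standing in it close up behind the front panel. Then stand every new tub from the worktop in single file behind them, slide the tray fully home and rock the catch back over its ear so that it is locked again. Leave the tin, the mug and the spice jar on the worktop where they are.

Things in the scene. Friction and masses are not known exactly. Their poses are not given: they have to be found in the camera images.
- caddy: Narrow wooden pull-out caddy, fixed: a low roofed frame with open sides, its mouth facing roughly to the robot's right. Origin on the worktop under the middle of the mouth; +x runs from the mouth into the caddy (the tray comes out towards -x), +y points to the side with the catch (the robot's side), z up. Frame: x = 0 to 375 mm, y = -50 to 50 mm; roof from x = 42 mm on, underside 69, top 78 mm high.
- lane_front (a point): On the tray, moving with it: point on its inner floor (18 mm above the worktop), mid-width, at the inside of the front panel; axes as the caddy's. The lane behind it (+x) is 330 mm long, 70 mm wide between walls 13 mm high and 5 thick, and takes five tubs in single file. Front panel 12 mm thick, 98 wide, top 50 mm above this point; on its +y side a steel ear reaches to y = 90 mm, z = 32 to 48 mm.
- tray_handle (a point): Middle of the tray's bar handle: a level round bar 11 mm thick and 60 mm long, parallel to the caddy's y axis, 52 mm above the worktop, 35 mm out from the front panel's outer face (29 mm clear gap); moves with the tray. It can be pinched from above with the fingers either side of it along the caddy's x axis.
- tray (a joint): How far the tray is drawn out, m: 0 fully home, 0.335 fully out; friction about 2 N. It stays where it is left. While the catch is locked the hook stops the tray after about 8 mm.
- catch (a joint): Angle of the seesaw catch, rad: 0 locked (hook arm level, hooked in front of the tray's ear; paddle up), 0.5 open (paddle level, hook arm up). An over-centre spring snaps it to the nearer end; the centre is 0.25. About 3 N straight down on a pad pushes it over. The tray must be within 5 mm of home for the hook to drop past the ear.
- paddle_pad (a point): Top of the rubber pad on the catch's steel paddle (26 mm wide, on the robot's side of the caddy), moving with the catch; pressed straight down here, from 104 to about 78 mm above the worktop, the catch opens. The catch pivots 55 mm inside the mouth, 74 mm to the +y side of the caddy's middle, 58 mm above the worktop.
- hook_pad (a point): Top of the rubber pad on the hook arm of the catch, near the mouth, moving with the catch: pressed straight down here, from about 109 mm when open to 78 mm above the worktop, the catch locks. Arm 26 mm wide.
- old1_mid (a point): One of the two older tubs, which start inside the tray, well back: closed round tub, white below with a wide tan lid, 62 mm in diameter, 35 mm high, about 0.07 kg, standing upright. Origin at its centre, 17.5 mm above its foot; z up.
- old2_mid (a point): The other older tub in the tray, the same kind. Origin at its centre, 17.5 mm above its foot; z up.
- new1_mid (a point): New tub on the worktop to the right of the caddy: the same kind of closed round tub, white below with a wide tan lid, 62 mm in diameter, 35 mm high, about 0.07 kg, standing upright. Two or three new tubs are there; an absent one has no pose (None). Origin at its centre, 17.5 mm above its foot; z up.
- new2_mid (a point): Another new tub, the same kind; may be absent. Origin at its centre, 17.5 mm above its foot; z up.
- new3_mid (a point): Another new tub, the same kind; may be absent. Origin at its centre, 17.5 mm above its foot; z up.
- old1: The older tub old1, origin at its foot.
- old2: The older tub old2, origin at its foot.
- new1: The new tub new1, origin at its foot.
- new2: The new tub new2, origin at its foot.
- new3: The new tub new3, origin at its foot.
- tin_by: Bystander: paper-banded tin, 75 mm across, 66 mm high, behind the drawn-out tray; leave alone. Origin under its centre.
- mug_by: Bystander: spotted mug, 92 x 127 mm, 93 mm high, behind the new tubs; leave alone. Origin under its middle.
- jar_by: Bystander: spice jar with a tan cap, 42 mm across, 96 mm high, behind the new tubs; leave alone. Origin under its centre.
Things that resemble listed ones, but are neither listed nor needed, are in the scene too. Leave any pink look-alike of the new1 alone.

How it is judged:
By the outcome, as a careful person would: the job done as asked, in the order asked, and still so for the second after the job is handed in, with the robot touching nothing.
Of new1, new2, new3 only 2 to 3 are there at a start; the rules pass over those that are not, and their reading is None.
At some moment in a run one of new1, new2, new3 may be knocked a few centimetres aside while the robot is not near it.
It also fails if it takes over 210 s, if anything falls off the work surface, if the arm or the gripper's body presses on something with over 40 N, if the wrist force passes 120 N, or if a joint passes its speed limit or range.

## Working session

There is one attempt and no reset: what is moved stays moved. The work goes in short steps, Python scripts to look and compute and a tool call to move; the robot and the scene stay as the last step left them, time stands still between calls to the robot, and variables do not carry over. Pictures are saved under pics/ and viewed, at most 14 in all, crops included, and the job is handed in when it is done.

Besides the shell and the picture viewer there is one more tool, called after "Request:" as name(argument=value, ...), one argument or row to a line, values as JSON. move_arm: Moves the arm, as the interface text tells. Shift numbers are shares of 0.6 m and turn numbers shares of 6 degrees, none past 1 either way. Its arguments: {"type":"object","properties":{"targets":{"type":"array"}},"required":["targets"]}

```bash
mkdir -p pics; cat > h.py <<'E'
import numpy as np, cv2
from plant import state, grab_frame, get_calibration, job
def snap(n,f):
    im=grab_frame(n); cv2.imwrite('pics/'+f,im[:,:,::-1]); return im
def P(n):
    c=get_calibration(n); f=210/np.tan(np.radians(c['vertical_fov'])/2)
    return f,c['cx'],c['cy'],np.array(c['R']),np.array(c['t'])
def proj(n,X):
    f,cx,cy,R,t=P(n); p=R@np.array(X,float)+t; return np.array([cx+f*p[0]/p[2],cy+f*p[1]/p[2]])
def ray(n,u,v):
    f,cx,cy,R,t=P(n); d=R.T@np.array([(u-cx)/f,(v-cy)/f,1]); return -R.T@t,d/np.linalg.norm(d)
def at(n,u,v,z):
    o,d=ray(n,u,v); return o+d*(z-o[2])/d[2]
def tri(a,ua,b,ub):
    o1,d1=ray(a,*ua);o2,d2=ray(b,*ub)
    s=np.linalg.lstsq(np.c_[d1,-d2],o2-o1,rcond=None)[0]
    p,q=o1+s[0]*d1,o2+s[1]*d2; return (p+q)/2,np.linalg.norm(p-q)
E
python3 - <<'E'
from h import *
np.set_printoptions(precision=4,suppress=True)
for n in ('scene','top'):
    snap(n,n+'0.png'); c=get_calibration(n); print(n,c)
    print(-np.array(c['R']).T@c['t'])
print(state())
E
```

```text
scene {'vertical_fov': 43.28962199866512, 'cx': 281.83033706040607, 'cy': 213.98706131804352, 'R': array([[-0.8316, -0.555 ,  0.0219],
       [-0.27  ,  0.3695, -0.8891],
       [ 0.4854, -0.7453, -0.4571]]), 't': array([0.455 , 0.2065, 1.4392])}
[-0.2644  1.2488  0.8315]
top {'vertical_fov': 42.16050658476229, 'cx': 295.6873685193386, 'cy': 208.46638377571782, 'R': array([[-0.154 , -0.988 , -0.0149],
       [-0.7947,  0.1328, -0.5923],
       [ 0.5871, -0.0793, -0.8056]]), 't': array([0.1502, 0.4388, 1.4961])}
[-0.5065  0.2088  1.4674]
{'time': 0.1, 'joint_pos': array([ 1.049 ,  0.0533,  1.6142,  0.    ,  1.476 , -0.119 ]), 'joint_vel': array([-0.0006, -0.0001, -0.0043,  0.0013, -0.002 ,  0.0021]), 'joint_efforts': array([ -0.0005, -39.4901, -37.1365,  -0.0002,   0.0039,  -0.    ]), 'tool_pos': array([0.2447, 0.5745, 0.2552]), 'tool_rot': array([-0.0003,  0.2   ,  0.9798, -0.0009]), 'contact_force': array([ 1.4372,  1.1412, -0.234 ]), 'ft_torque': array([-0.0143,  0.0335, -0.0232]), 'grasp_force': 0.0, 'gripper_width': 0.9974894173054305}
```

View pics/scene0.png

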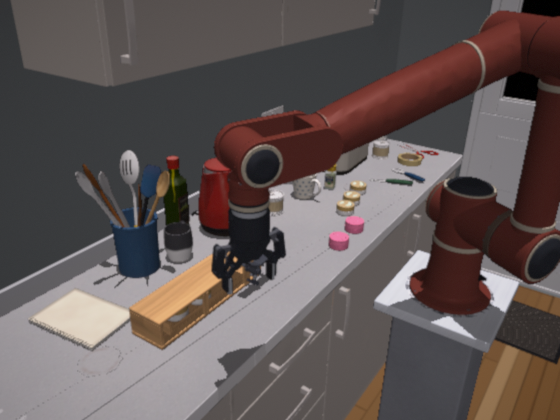

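View pics/top0.png

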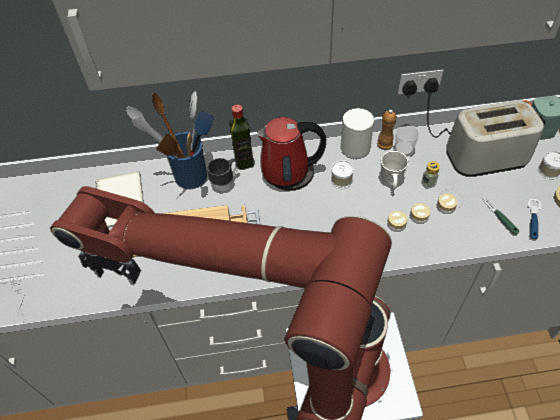

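The scene shows the caddy (scene ~135–250, 260–330) partly hidden by the arm. Three new tubs are at top (397,219), (420,211) and (447,202), and the pink look-alikes are at scene (339,240) and (354,225). I'll move the arm aside to see the caddy.

```bash
cat >> h.py <<'E'
def Rt(q=None):
    w,x,y,z=state()['tool_rot'] if q is None else q
    from scipy.spatial.transform import Rotation as Ro
    return Ro.from_quat([x,y,z,w]).as_matrix()
def plan(*tg,p0=None,yaw0=None):
    """each target (x,y,z,yaw of tool y axis deg or None): prints rows count and per-row shift/turn"""
    s=state(); p=np.array(s['tool_pos'] if p0 is None else p0); R=Rt()
    yaw=np.degrees(np.arctan2(R[1,1],R[0,1])) if yaw0 is None else yaw0
    print('start',p.round(4),'yaw',round(yaw,2),'t',round(s['time'],2))
    for t in tg:
        d=np.array(t[:3])-p; y=yaw if len(t)<4 else t[3]
        dy=-(y-yaw)  # turn about tool z (down)
        n=max(1,int(np.ceil(max(np.linalg.norm(d)/.0405,abs(dy)/5.9))))
        yr=np.radians(yaw); Y=np.array([np.cos(yr),np.sin(yr),0]); Z=np.array([0,0,-1.]); X=np.cross(Y,Z)
        tot=np.array([X@d,Y@d,Z@d])/.6
        print(t,'n',n,'row',(tot/n).round(4),'turn/row',round(dy/6/n,4),'total',tot.round(4),round(dy/6,3))
        p=np.array(t[:3]); yaw=y
E
python3 - <<'E'
from h import *
np.set_printoptions(precision=4,suppress=True)
print(Rt())
for u,v in((135,310),(250,270),(339,240),(354,225)): print(at('scene',u,v,.08 if v>250 else .03))
for u,v in((229,210),(250,215),(397,215),(420,208),(447,199)): print(at('top',u,v,.035))
plan((.42,.2,.36),(.36,-.25,.4))
E
```

```text
[[-0.92    0.392  -0.001 ]
 [ 0.392   0.92   -0.0016]
 [ 0.0002 -0.0019 -1.    ]]
[0.5384 0.618  0.08  ]
[0.4249 0.3338 0.08  ]
[ 0.3503 -0.0168  0.03  ]
[ 0.3569 -0.1304  0.03  ]
[0.5672 0.2834 0.035 ]
[0.5359 0.2178 0.035 ]
[ 0.4578 -0.2505  0.035 ]
[ 0.4726 -0.3314  0.035 ]
[ 0.4936 -0.4291  0.035 ]
start [0.2447 0.5745 0.2552] yaw 66.92 t 0.1
(0.42, 0.2, 0.36) n 11 row [-0.0467 -0.0418 -0.0159] turn/row -0.0 total [-0.5134 -0.4597 -0.1747] -0.0
(0.36, -0.25, 0.4) n 12 row [-0.0168 -0.0608 -0.0056] turn/row -0.0 total [-0.202  -0.7292 -0.0667] -0.0
```

Request:
move_arm(
  targets=[
    [[100, -0.047, -0.042, -0.016, 0], [100, -0.047, -0.042, -0.016, 0], [100, -0.047, -0.042, -0.016, 0], [100, -0.047, -0.042, -0.016, 0], [100, -0.047, -0.042, -0.016, 0]],
  ],
)

```text
time: 0.52
tool_pos: [0.3254, 0.4021, 0.3041]
tool_rot: [-0.0, 0.2, 0.98, -0.0]
contact_force: [1.1, 0.2, 0.6]
gripper_width: 0.997
grasp_force: 0.0
```

Request:
move_arm(
  targets=[
    [[100, -0.047, -0.042, -0.016, 0], [100, -0.047, -0.042, -0.016, 0], [100, -0.047, -0.042, -0.016, 0], [100, -0.047, -0.042, -0.016, 0], [100, -0.047, -0.042, -0.016, 0]],
  ],
)

```text
time: 0.93
tool_pos: [0.4057, 0.2308, 0.3524]
tool_rot: [-0.0, 0.2, 0.98, -0.0]
contact_force: [0.8, 0.4, 0.4]
gripper_width: 1.002
grasp_force: 0.0
```

Request:
move_arm(
  targets=[
    [[100, -0.047, -0.042, -0.016, 0], [100, -0.017, -0.061, -0.006, 0], [100, -0.017, -0.061, -0.006, 0], [100, -0.017, -0.061, -0.006, 0], [100, -0.017, -0.061, -0.006, 0]],
  ],
)

```text
time: 1.35
tool_pos: [0.4011, 0.0461, 0.376]
tool_rot: [-0.0, 0.2, 0.98, -0.0]
contact_force: [0.8, -0.9, -0.8]
gripper_width: 1.001
grasp_force: 0.0
```

Request:
move_arm(
  targets=[
    [[100, -0.017, -0.061, -0.006, 0], [100, -0.017, -0.061, -0.006, 0], [100, -0.017, -0.061, -0.006, 0], [100, -0.017, -0.061, -0.006, 0], [100, -0.017, -0.061, -0.006, 0]],
  ],
)

```text
time: 1.77
tool_pos: [0.3761, -0.1423, 0.3942]
tool_rot: [0.0, 0.2, 0.98, 0.0]
contact_force: [-0.0, -0.0, -0.0]
gripper_width: 0.999
grasp_force: 0.0
```

```bash
python3 - <<'E'
from h import *
for n in ('scene','top'):
    im=snap(n,n+'1.png')
    c=(im[185:385,60:360] if n=='scene' else im[150:350,100:400])[:,:,::-1]
    cv2.imwrite('pics/'+n+'1c.png',cv2.resize(c,None,fx=2.66,fy=2.66,interpolation=cv2.INTER_CUBIC))
print(state())
E
```

```text
{'time': 1.8667, 'joint_pos': array([-5.52209646e-01, -5.41024345e-01,  1.88312558e+00, -1.50109418e-03,
        1.79974712e+00, -1.71176052e+00]), 'joint_vel': array([ 0.09536372, -0.0160007 ,  0.01645066,  0.04982877,  0.02296468,
        0.06248986]), 'joint_efforts': array([ -2.0095595 , -15.28212011, -38.54185939,  -0.3220266 ,
        -0.1191681 ,  -0.38838048]), 'tool_pos': array([ 0.37591086, -0.14490043,  0.39406271]), 'tool_rot': array([-3.68557617e-04,  2.04343411e-01,  9.78898983e-01, -6.44087074e-04]), 'contact_force': array([-0.0106929 ,  0.55661712, -0.15087343]), 'ft_torque': array([0.03067144, 0.01443348, 0.05162005]), 'grasp_force': 0.0, 'gripper_width': 1.0004441541678681}
```

View pics/scene1c.png

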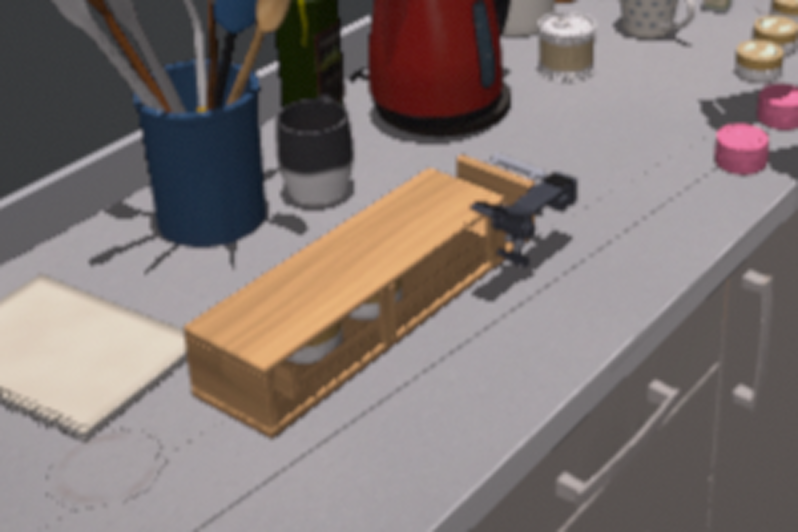

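View pics/top1c.png

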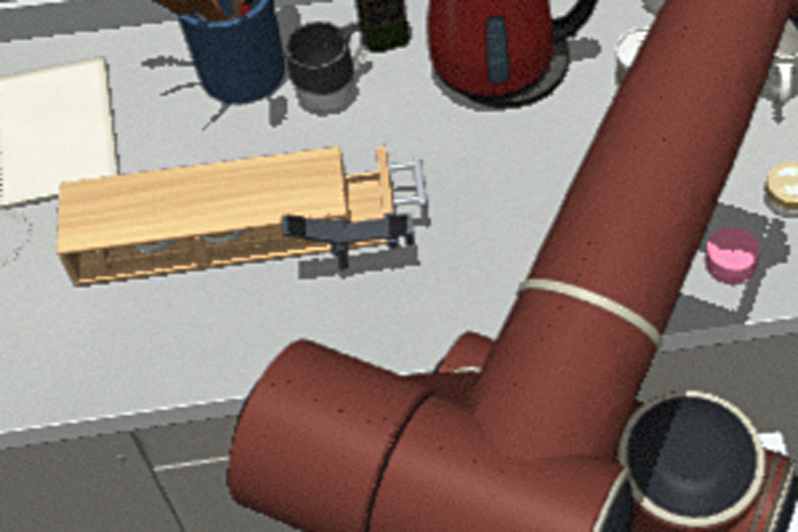

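```bash
cat > m.py <<'E'
from h import *
np.set_printoptions(precision=4,suppress=True)
T=lambda u,v:(100+u/2.66,150+v/2.66); S=lambda u,v:(60+u/2.66,185+v/2.66)
pts={'rearfar':(T(60,185),S(187,330)),'rearnear':(T(58,250),S(270,370)),'frontfar':(T(340,148),S(433,168)),'frontnear':(T(350,215),S(505,201)),
'panelfar':(T(378,147),S(458,155)),'paddle':(T(295,224),S(487,210)),'hook':(T(400,228),S(560,186))}
for k,(a,b) in pts.items(): print(k,*tri('top',a,'scene',b))
from scipy.optimize import least_squares
M={'rearfar':(.375,-.05,.078),'rearnear':(.375,.05,.078),'frontfar':(.042,-.05,.078),'frontnear':(.042,.05,.078)}
def W(q,p):
    c,s=np.cos(q[2]),np.sin(q[2]); return np.array([q[0]+c*p[0]-s*p[1],q[1]+s*p[0]+c*p[1],p[2]])
def f(q):
    return np.concatenate([np.r_[proj('top',W(q,m))-pts[k][0],proj('scene',W(q,m))-pts[k][1]] for k,m in M.items()])
r=least_squares(f,[.5,.25,1.5]); print(r.x,np.degrees(r.x[2]),r.fun)
q=r.x
for k in('paddle','hook','panelfar'):
    p=tri('top',pts[k][0],'scene',pts[k][1])[0]; d=p[:2]-q[:2]; c,s=np.cos(q[2]),np.sin(q[2]); print(k,c*d[0]+s*d[1],-s*d[0]+c*d[1])
for u,v in((415,183),): print('handle',at('top',*T(u,v),.052))
print('handle model',W(q,(-.047,0,.052)))
E
python3 m.py
```

```text
rearfar [0.557  0.6159 0.073 ] 0.0003087231064228443
rearnear [0.4611 0.6141 0.0746] 0.0034759288588907854
frontfar [0.5557 0.2838 0.0748] 0.0008502069819761476
frontnear [0.464  0.2807 0.066 ] 0.0025072057406844888
panelfar [0.557  0.239  0.0675] 0.003853810213413359
paddle [0.4401 0.342  0.0965] 0.0012596173409988936
hook [0.4355 0.2248 0.0664] 0.001606864315862376
[0.5059 0.242  1.5709] 90.00650896607237 [-0.8098 -0.6141 -0.2011 -1.2856 -1.1582  1.5315  0.0547 -0.1511 -0.2452
 -0.7431 -0.0157 -0.8636 -1.3855 -0.2593  2.0323 -2.015 ]
paddle 0.09998999547482343 0.06574037820194176
hook -0.017181259636509592 0.07039316163949419
panelfar -0.0030414004787125545 -0.05118207687537505
handle [0.5055 0.2003 0.052 ]
handle model [0.5059 0.195  0.052 ]
```

```bash
python3 - <<'E'
from h import *
plan((.41,.1,.30,90),(.432,.342,.17,90),(.432,.342,.135,90),(.432,.342,.099,90))
E
```

```text
start [ 0.3759 -0.1449  0.3941] yaw 66.42 t 1.87
(0.41, 0.1, 0.3, 90) n 7 row [0.0159 0.0567 0.0224] turn/row -0.5615 total [0.1112 0.3968 0.1568] -3.93
(0.432, 0.342, 0.17, 90) n 7 row [-0.0052  0.0576  0.031 ] turn/row 0.0 total [-0.0367  0.4033  0.2167] 0.0
(0.432, 0.342, 0.135, 90) n 1 row [0.     0.     0.0583] turn/row 0.0 total [0.     0.     0.0583] 0.0
(0.432, 0.342, 0.099, 90) n 1 row [0.   0.   0.06] turn/row 0.0 total [0.   0.   0.06] 0.0
```

Request:
move_arm(
  targets=[
    [[0, 0, 0, 0, -0.98], [0, 0, 0, 0, -0.98], [0, 0, 0, 0, -0.98], [0, 0, 0, 0, -0.99], [0, -0.009, 0.058, 0.023, 0]],
  ],
)

```text
time: 2.28
tool_pos: [0.3824, -0.1085, 0.3821]
tool_rot: [0.001, -0.003, 1.0, -0.002]
contact_force: [0.8, 0.8, 1.1]
gripper_width: 0.299
grasp_force: 0.0
```

Request:
move_arm(
  targets=[
    [[0, -0.009, 0.058, 0.023, 0], [0, -0.009, 0.058, 0.023, 0], [0, -0.009, 0.058, 0.023, 0], [0, -0.009, 0.058, 0.023, 0], [0, -0.009, 0.058, 0.023, 0]],
  ],
)

```text
time: 2.7
tool_pos: [0.407, 0.0709, 0.3106]
tool_rot: [0.0, -0.005, 1.0, 0.0]
contact_force: [1.4, -0.1, -0.0]
gripper_width: 0.002
grasp_force: 0.0
```

Request:
move_arm(
  targets=[
    [[0, -0.006, 0.058, 0.026, 0], [0, -0.006, 0.058, 0.026, 0], [0, -0.006, 0.058, 0.026, 0], [0, -0.006, 0.058, 0.026, 0], [0, -0.006, 0.058, 0.026, 0]],
  ],
)

```text
time: 3.12
tool_pos: [0.4229, 0.2451, 0.2324]
tool_rot: [-0.0, -0.005, 1.0, 0.0]
contact_force: [0.9, -0.1, 1.0]
gripper_width: -0.003
grasp_force: 0.0
```

```bash
python3 - <<'E'
from h import *
plan((.432,.342,.17,90),(.432,.342,.135,90),(.432,.342,.099,90))
E
```

```text
start [0.4229 0.2451 0.2324] yaw 90.58 t 3.12
(0.432, 0.342, 0.17, 90) n 3 row [-0.0056  0.0538  0.0347] turn/row 0.0325 total [-0.0167  0.1613  0.104 ] 0.097
(0.432, 0.342, 0.135, 90) n 1 row [0.     0.     0.0583] turn/row 0.0 total [0.     0.     0.0583] 0.0
(0.432, 0.342, 0.099, 90) n 1 row [0.   0.   0.06] turn/row 0.0 total [0.   0.   0.06] 0.0
```

Request:
move_arm(
  targets=[
    [[0, -0.0056, 0.054, 0.035, 0.1], [0, -0.0056, 0.054, 0.035, 0], [0, -0.0056, 0.053, 0.034, 0], [0, 0, 0, 0.03, 0], [0, 0, 0, 0, 0]],
  ],
)

```text
time: 3.53
tool_pos: [0.4303, 0.3396, 0.1477]
tool_rot: [-0.004, -0.001, 1.0, -0.002]
contact_force: [-0.7, -0.7, -0.2]
gripper_width: -0.003
grasp_force: 0.0
```

```bash
python3 - <<'E'
from h import *
plan((.432,.342,.135,90),(.432,.342,.099,90))
E
```

```text
start [0.4303 0.3396 0.1477] yaw 90.1 t 3.53
(0.432, 0.342, 0.135, 90) n 1 row [-0.0028  0.0039  0.0211] turn/row 0.0164 total [-0.0028  0.0039  0.0211] 0.016
(0.432, 0.342, 0.099, 90) n 1 row [0.   0.   0.06] turn/row 0.0 total [0.   0.   0.06] 0.0
```

Request:
move_arm(
  targets=[
    [[0, -0.003, 0.004, 0.02, 0], [0, 0, 0, 0.02, 0], [0, 0, 0, 0.02, 0], [0, 0, 0, 0.02, 0], [0, 0, 0, 0.003, 0]],
  ],
)

```text
time: 3.95
tool_pos: [0.4349, 0.3404, 0.101]
tool_rot: [-0.001, 0.001, 1.0, -0.001]
contact_force: [-2.7, -2.9, 5.6]
gripper_width: -0.001
grasp_force: 2.2
```

Request:
move_arm(
  targets=[
    [[0, 0, 0, 0, 0]],
  ],
)

```text
time: 4.03
tool_pos: [0.4353, 0.3407, 0.1022]
tool_rot: [-0.001, 0.001, 1.0, -0.001]
contact_force: [0.3, 0.2, 0.9]
gripper_width: 0.006
grasp_force: 0.0
```

Request:
move_arm(
  targets=[
    [[0, 0, 0, -0.05, 0], [0, 0, 0, -0.05, 0], [0, 0, 0, -0.05, 0], [0, 0, 0, -0.05, 0], [0, 0, 0, 0, 0]],
  ],
)

```text
time: 4.45
tool_pos: [0.4389, 0.3431, 0.2318]
tool_rot: [0.006, 0.001, 1.0, 0.003]
contact_force: [0.6, 0.5, 0.9]
gripper_width: -0.002
grasp_force: 0.0
```

```bash
python3 - <<'E'
from h import *
a=snap('scene','scene2.png')[185:385,60:360];b=snap('top','top2.png')[150:350,100:400]
c=np.vstack([a,b])[:,:,::-1]
c=np.hstack([a,b])[:,:,::-1]
cv2.imwrite('pics/c2.png',cv2.resize(c,None,fx=1.33,fy=1.33,interpolation=cv2.INTER_CUBIC))
plan((.506,.2,.2,90))
E
```

```text
start [0.4367 0.3419 0.2257] yaw 89.88 t 4.55
(0.506, 0.2, 0.2, 90) n 4 row [-0.029  -0.059   0.0107] turn/row -0.0051 total [-0.1159 -0.2362  0.0428] -0.02
```

View pics/c2.png

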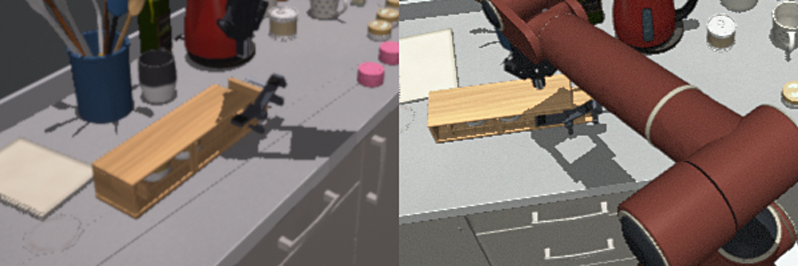

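The catch has snapped over: its hook arm is up in the left half, at about (275,85). Next is the handle.

Request:
move_arm(
  targets=[
    [[28, -0.029, -0.06, 0.01, 0], [28, -0.029, -0.06, 0.01, 0], [28, -0.029, -0.06, 0.01, 0], [28, -0.029, -0.06, 0.01, 0], [28, 0, 0, 0, 0]],
  ],
)

```text
time: 4.97
tool_pos: [0.5057, 0.1917, 0.1958]
tool_rot: [-0.002, 0.004, 1.0, -0.002]
contact_force: [0.1, 0.3, 0.2]
gripper_width: 0.277
grasp_force: 0.0
```

```bash
python3 - <<'E'
from h import *
print(at('top',100+422/2.66,150+182/2.66,.052))
plan((.506,.1955,.12,90),(.506,.1955,.058))
E
```

```text
[0.50560162 0.19187976 0.052     ]
start [0.5057 0.1917 0.1958] yaw 89.52 t 4.97
(0.506, 0.1955, 0.12, 90) n 2 row [-0.0003  0.0031  0.0632] turn/row -0.0397 total [-0.0005  0.0063  0.1264] -0.079
(0.506, 0.1955, 0.058) n 2 row [0.     0.     0.0517] turn/row 0.0 total [0.     0.     0.1033] 0.0
```

Request:
move_arm(
  targets=[
    [[28, 0, 0.002, 0.06, 0], [28, 0, 0.002, 0.06, 0], [28, 0, 0, 0.03, 0], [28, 0, 0, 0.03, 0], [28, 0, 0, 0, 0]],
  ],
)

```text
time: 5.38
tool_pos: [0.5005, 0.1988, 0.0849]
tool_rot: [-0.006, 0.001, 1.0, -0.001]
contact_force: [-0.3, 0.5, -0.1]
gripper_width: 0.281
grasp_force: 0.0
```

Request:
move_arm(
  targets=[
    [[28, 0, 0, 0.02, 0], [28, 0, 0, 0.02, 0], [28, 0, 0, 0.01, 0], [28, 0, 0, 0, 0]],
  ],
)

```text
time: 5.72
tool_pos: [0.5042, 0.1997, 0.0598]
tool_rot: [-0.001, 0.001, 1.0, -0.0]
contact_force: [-0.4, -0.2, -0.1]
gripper_width: 0.277
grasp_force: 0.0
```

Request:
move_arm(
  targets=[
    [[0, 0, 0, 0, 0], [0, 0, 0, 0, 0], [0, 0, 0, 0, 0], [0, 0, 0, 0, 0]],
  ],
)

```text
time: 6.05
tool_pos: [0.5047, 0.1963, 0.061]
tool_rot: [-0.001, 0.0, 1.0, -0.004]
contact_force: [-1.5, -15.1, -1.4]
gripper_width: 0.104
grasp_force: 58.4
```

Request:
move_arm(
  targets=[
    [[0, 0, -0.02, 0, 0], [0, 0, -0.04, 0, 0], [0, 0, -0.04, 0, 0], [0, 0, -0.04, 0, 0], [0, 0, -0.04, 0, 0]],
  ],
)

```text
time: 6.47
tool_pos: [0.5045, 0.0916, 0.061]
tool_rot: [0.0, 0.001, 1.0, 0.001]
contact_force: [2.4, 2.9, -7.5]
gripper_width: 0.102
grasp_force: 59.0
```

Request:
move_arm(
  targets=[
    [[0, 0, -0.04, 0, 0], [0, 0, -0.04, 0, 0], [0, 0, -0.04, 0, 0], [0, 0, -0.04, 0, 0], [0, 0, -0.04, 0, 0]],
  ],
)

```text
time: 6.88
tool_pos: [0.5042, -0.0285, 0.061]
tool_rot: [0.0, 0.001, 1.0, 0.001]
contact_force: [2.4, 3.8, -7.3]
gripper_width: 0.103
grasp_force: 59.0
```

Request:
move_arm(
  targets=[
    [[0, 0, -0.04, 0, 0], [0, 0, -0.04, 0, 0], [0, 0, -0.04, 0, 0], [0, 0, -0.02, 0, 0], [0, 0, 0, 0, 0]],
  ],
)

```text
time: 7.3
tool_pos: [0.5041, -0.1143, 0.061]
tool_rot: [-0.0, 0.002, 1.0, -0.001]
contact_force: [-0.4, -2.5, -5.6]
gripper_width: 0.105
grasp_force: 59.3
```

Request:
move_arm(
  targets=[
    [[0, 0, -0.02, 0, 0], [0, 0, -0.015, 0, 0], [0, 0, -0.006, 0, 0], [0, 0, -0.005, 0, 0], [0, 0, 0, 0, 0]],
  ],
)

```text
time: 7.72
tool_pos: [0.5041, -0.139, 0.061]
tool_rot: [-0.001, 0.001, 1.0, 0.001]
contact_force: [-1.5, 3.5, -4.1]
gripper_width: 0.098
grasp_force: 59.7
```

Request:
move_arm(
  targets=[
    [[0, 0, -0.008, 0, 0], [0, 0, 0, 0, 0]],
  ],
)

```text
time: 7.88
tool_pos: [0.5041, -0.1394, 0.0609]
tool_rot: [-0.001, 0.001, 1.0, 0.006]
contact_force: [-1.9, 21.3, 1.7]
gripper_width: 0.103
grasp_force: 60.6
```

Request:
move_arm(
  targets=[
    [[28, 0, 0.008, 0, 0], [28, 0, 0, 0, 0], [28, 0, 0, 0, 0], [28, 0, 0, -0.04, 0], [28, 0, 0, -0.06, 0]],
  ],
)

```text
time: 8.3
tool_pos: [0.5024, -0.1394, 0.1189]
tool_rot: [-0.003, 0.001, 1.0, 0.001]
contact_force: [-0.2, -0.1, -0.2]
gripper_width: 0.278
grasp_force: 0.0
```

Request:
move_arm(
  targets=[
    [[28, 0, 0, -0.065, 0], [28, 0, 0, -0.065, 0], [28, 0, 0, -0.065, 0], [28, 0, 0, -0.065, 0], [28, 0, 0, -0.065, 0]],
  ],
)

```text
time: 8.72
tool_pos: [0.5047, -0.1405, 0.3198]
tool_rot: [0.001, 0.001, 1.0, -0.001]
contact_force: [1.1, -0.5, -0.9]
gripper_width: 0.28
grasp_force: 0.0
```

Request:
move_arm(
  targets=[
    [[0, 0.043, -0.052, 0, 0], [0, 0.043, -0.052, 0, 0], [0, 0.043, -0.052, 0, 0], [0, 0.043, -0.052, 0, 0], [0, 0.043, -0.052, 0, 0]],
  ],
)

```text
time: 9.13
tool_pos: [0.3741, -0.2975, 0.318]
tool_rot: [0.001, 0.001, 1.0, -0.002]
contact_force: [0.2, 1.0, -0.1]
gripper_width: 0.003
grasp_force: 0.0
```

Request:
move_arm(
  targets=[
    [[0, 0.043, -0.052, 0, 0], [0, 0.043, -0.052, 0, 0], [0, 0.043, -0.052, 0, 0], [0, 0.043, -0.052, 0, 0], [0, 0.043, -0.052, 0, 0]],
  ],
)

```text
time: 9.55
tool_pos: [0.2441, -0.4535, 0.318]
tool_rot: [0.0, 0.001, 1.0, -0.002]
contact_force: [1.5, -1.4, -1.1]
gripper_width: 0.003
grasp_force: 0.0
```

```bash
python3 - <<'E'
from h import *
for n in ('scene','top'):
    im=snap(n,n+'3.png')
    c=(im[115:315,180:480] if n=='scene' else im[130:300,200:500])[:,:,::-1]
    cv2.imwrite('pics/'+n+'3c.png',cv2.resize(c,None,fx=2.66,fy=2.66,interpolation=cv2.INTER_CUBIC))
plan()
E
```

```text
start [ 0.2421 -0.4555  0.3173] yaw 89.47 t 9.65
```

View pics/scene3c.png

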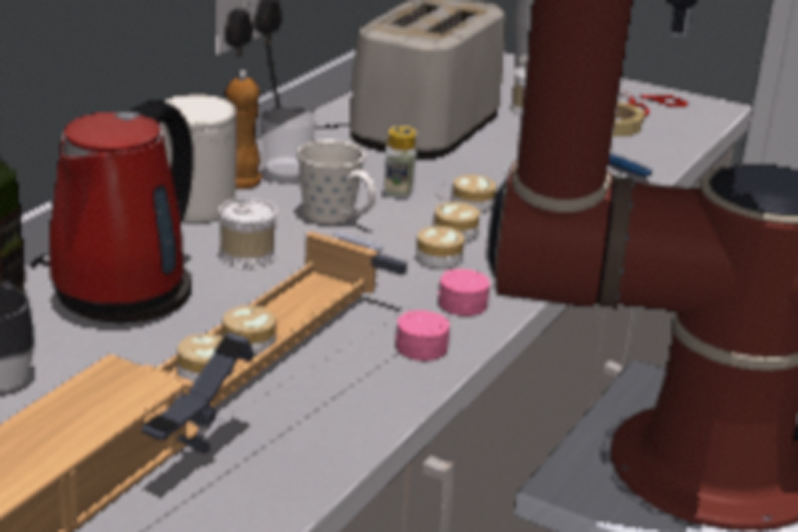

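View pics/top3c.png

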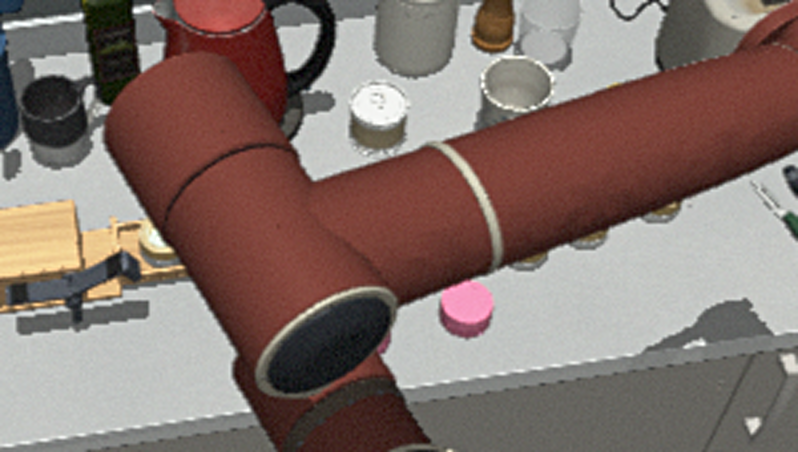

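```bash
python3 - <<'E'
from h import *
np.set_printoptions(precision=4,suppress=True)
S=lambda u,v:(180+u/2.66,115+v/2.66)
for k,s,t in(('a',(440,238),(397.5,215.5)),('b',(457,213),(420.5,209)),('c',(473,186),(447.5,199.5))):
    print(k,at('scene',*S(*s),.035),*tri('scene',S(*s),'top',t))
for s in((203,350),(249,322)): print('old',at('scene',*S(*s),.053))
for s in((400,190),(331,212),(247,250)): print('by',at('scene',*S(*s),0.0))
for s in((464,285),(422,328)): print('pink',at('scene',*S(*s),0.035))
# sub-pixel: lid blobs by colour
for n,f in(('scene','scene3.png'),('top','top0.png')):
    im=cv2.imread('pics/'+f); h=cv2.cvtColor(im,cv2.COLOR_BGR2HSV)
    m=cv2.inRange(h,(12,60,110),(32,190,255)); 
    nn,l,st,ce=cv2.connectedComponentsWithStats(m)
    for i in range(1,nn):
        if 60<st[i,4]<600: print(n,st[i],ce[i])
E
```

```text
a [ 0.4446 -0.2381  0.035 ] [ 0.4553 -0.2534  0.0286] 0.007653900205672062
b [ 0.4616 -0.3196  0.035 ] [ 0.4702 -0.334   0.0287] 0.004292452074871087
c [ 0.4842 -0.4129  0.035 ] [ 0.4954 -0.434   0.0258] 0.003822036790590123
old [0.5079 0.1928 0.053 ]
old [0.5023 0.1134 0.053 ]
by [ 0.5963 -0.4097  0.    ]
by [ 0.6376 -0.2865  0.    ]
by [ 0.6651 -0.1201  0.    ]
pink [ 0.3607 -0.14    0.035 ]
pink [ 0.3522 -0.0174  0.035 ]
scene [266 144  11   8  67] [271.0299 147.791 ]
scene [411 154  11  12  82] [416.0732 160.3415]
scene [157 172  12  25 185] [161.7622 185.6865]
scene [337 181  29  31 319] [351.069  197.1066]
scene [267 202  12   9  80] [272.425  206.7125]
scene [208 282  38  30 150] [227.84 295.82]
scene [514 287  37  24 492] [532.7114 298.3354]
scene [550 297  10  18 129] [555.6202 306.2481]
scene [132 313  74  36 385] [161.6883 334.5922]
top [383 111  13  11 105] [389.3238 116.1429]
top [513 113  19  15 105] [523.6952 120.5524]
top [473 121  21  14  99] [482.2222 128.0909]
top [427 161  13  12  94] [432.8298 165.8723]
top [439 194  18  15 137] [447.1533 201.1971]
top [411 203  19  17 153] [420.0915 211.5752]
top [388 211  19  18 158] [397.0063 219.0633]
top [257 415  31   5  91] [275.8242 417.6923]
```

Scene3c shows the tray fully out. The old tubs are at crop (203,350) and (249,322), the new tubs at (440,245), (457,217) and (473,190), and the bystanders are clear. The two views disagree slightly on the tub positions, so I'll overlay models to check.

```bash
cat >> h.py <<'E'
def tubhull(n,x,y,z0,r=.031,h=.035):
    a=np.linspace(0,2*np.pi,40)
    pt=[proj(n,(x+r*np.cos(t),y+r*np.sin(t),z)) for z in(z0,z0+h) for t in a]
    return np.array(pt)
def ov(n,im,tubs,box,k):
    x0,y0,x1,y1=box; c=cv2.resize(im[y0:y1,x0:x1,::-1],None,fx=k,fy=k,interpolation=cv2.INTER_CUBIC)
    for t in tubs:
        p=tubhull(n,*t)
        for q in(p[:40],p[40:]): cv2.polylines(c,[np.int32(((q-[x0,y0]+.5)*k)*8)],True,(0,255,0),1,cv2.LINE_AA,3)
    return c
E
python3 - <<'E'
from h import *
s=cv2.imread('pics/scene3.png')[:,:,::-1];t=cv2.imread('pics/top0.png')[:,:,::-1]
new=[(.455,-.25,0),(.469,-.332,0),(.492,-.432,0)]; old=[(.506,.19,.018),(.506,.113,.018)]
A=ov('scene',s,new,(325,170,385,220),6);B=ov('scene',s,old,(235,220,305,270),5.5)
C=ov('top',t,new,(380,185,465,235),6)
W=np.zeros((600,800,3),np.uint8);W[:300,:360]=A;W[:275,380:765]=B;W[300:600,:510]=C
cv2.imwrite('pics/ov.png',W)
E
```

```text
(no output)
```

View pics/ov.png

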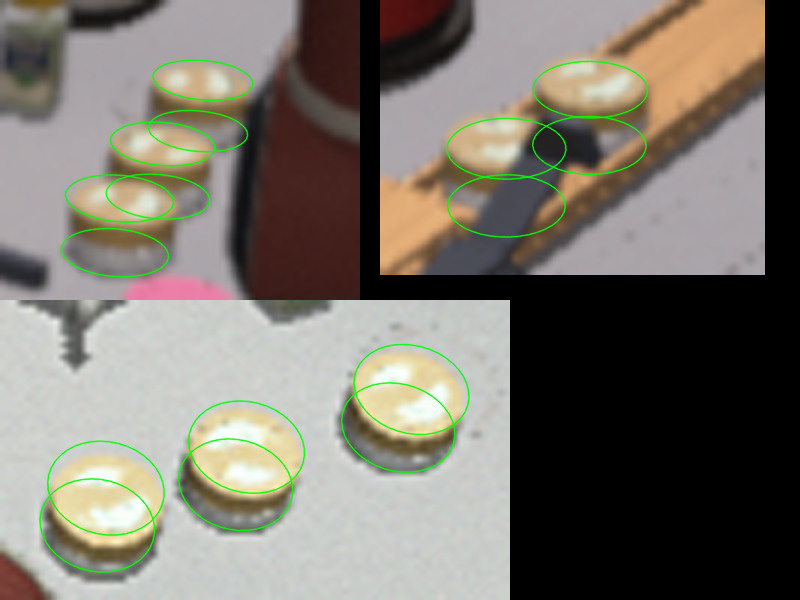

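Models agree within about 4 mm in both views and no tub has been knocked yet. I'll extend the planner to give combined rows.

```bash
cat >> h.py <<'E'
def rows(*tg,p0=None,sp=.0405):
    """tg: (g,x,y,z,yaw[,speed m/row])"""
    s=state(); p=np.array(s['tool_pos']) if p0 is None else np.array(p0[:3]); R=Rt()
    yaw=np.degrees(np.arctan2(R[1,1],R[0,1])) if p0 is None else p0[3]
    print('start',p.round(4),'yaw',round(yaw,2),'t',round(s['time'],2)); out=[]
    for t in tg:
        d=np.array(t[1:4])-p; dy=yaw-t[4]; v=t[5] if len(t)>5 else sp
        n=max(1,int(np.ceil(max(np.linalg.norm(d)/v,abs(dy)/5.95))))
        for i in range(n):
            yr=np.radians(yaw); Y=np.array([np.cos(yr),np.sin(yr),0]); Z=np.array([0,0,-1.]); X=np.cross(Y,Z)
            out.append([t[0]]+[round(float(a@d)/n/.6,3)+0. for a in(X,Y,Z)]+[round(dy/6/n,3)+0.]); yaw-=dy/n
        p=np.array(t[1:4]); yaw=t[4]
    for i in range(0,len(out),5): print(out[i:i+5])
E
python3 - <<'E'
from h import *
rows((85,.42,-.05,.28,0),(85,.505,.190,.15,0),(85,.505,.190,.11,0,.02))
E
```

```text
start [ 0.2421 -0.4555  0.3173] yaw 89.47 t 9.65
[[85, -0.018, 0.042, 0.004, np.float64(0.932)], [85, -0.014, 0.044, 0.004, np.float64(0.932)], [85, -0.01, 0.045, 0.004, np.float64(0.932)], [85, -0.005, 0.046, 0.004, np.float64(0.932)], [85, -0.001, 0.046, 0.004, np.float64(0.932)]]
[[85, 0.004, 0.046, 0.004, np.float64(0.932)], [85, 0.008, 0.045, 0.004, np.float64(0.932)], [85, 0.013, 0.044, 0.004, np.float64(0.932)], [85, 0.017, 0.043, 0.004, np.float64(0.932)], [85, 0.021, 0.041, 0.004, np.float64(0.932)]]
[[85, 0.025, 0.039, 0.004, np.float64(0.932)], [85, 0.029, 0.036, 0.004, np.float64(0.932)], [85, 0.032, 0.033, 0.004, np.float64(0.932)], [85, 0.035, 0.03, 0.004, np.float64(0.932)], [85, 0.038, 0.026, 0.004, np.float64(0.932)]]
[[85, 0.04, 0.023, 0.004, np.float64(0.932)], [85, 0.05, 0.018, 0.027, 0.0], [85, 0.05, 0.018, 0.027, 0.0], [85, 0.05, 0.018, 0.027, 0.0], [85, 0.05, 0.018, 0.027, 0.0]]
[[85, 0.05, 0.018, 0.027, 0.0], [85, 0.05, 0.018, 0.027, 0.0], [85, 0.05, 0.018, 0.027, 0.0], [85, 0.05, 0.018, 0.027, 0.0], [85, 0.0, 0.0, 0.033, 0.0]]
[[85, 0.0, 0.0, 0.033, 0.0]]
```

Request:
move_arm(
  targets=[
    [[85, -0.018, 0.042, 0.004, 0.932], [85, -0.014, 0.044, 0.004, 0.932], [85, -0.01, 0.045, 0.004, 0.932], [85, -0.005, 0.046, 0.004, 0.932], [85, -0.001, 0.046, 0.004, 0.932]],
  ],
)

```text
time: 10.07
tool_pos: [0.3014, -0.3238, 0.3054]
tool_rot: [0.001, 0.245, 0.97, -0.001]
contact_force: [0.3, -0.5, 1.3]
gripper_width: 0.71
grasp_force: 0.0
```

Request:
move_arm(
  targets=[
    [[85, 0.004, 0.046, 0.004, 0.932], [85, 0.008, 0.045, 0.004, 0.932], [85, 0.013, 0.044, 0.004, 0.932], [85, 0.017, 0.043, 0.004, 0.932], [85, 0.021, 0.041, 0.004, 0.932]],
  ],
)

```text
time: 10.48
tool_pos: [0.356, -0.1967, 0.2935]
tool_rot: [0.002, 0.472, 0.882, -0.001]
contact_force: [0.4, -0.4, 0.8]
gripper_width: 0.851
grasp_force: 0.0
```

Request:
move_arm(
  targets=[
    [[85, 0.025, 0.039, 0.004, 0.932], [85, 0.029, 0.036, 0.004, 0.932], [85, 0.032, 0.033, 0.004, 0.932], [85, 0.035, 0.03, 0.004, 0.932], [85, 0.038, 0.026, 0.004, 0.932]],
  ],
)

```text
time: 10.9
tool_pos: [0.4104, -0.0691, 0.2815]
tool_rot: [0.002, 0.671, 0.742, 0.0]
contact_force: [0.1, -1.1, -0.2]
gripper_width: 0.851
grasp_force: 0.0
```

Request:
move_arm(
  targets=[
    [[85, 0.04, 0.023, 0.004, 0.932], [85, 0.05, 0.018, 0.02, 0], [85, 0.05, 0.018, 0.02, 0], [85, 0.05, 0.018, 0.02, 0], [85, 0.05, 0.018, 0.02, 0]],
  ],
)

```text
time: 11.32
tool_pos: [0.464, 0.077, 0.2308]
tool_rot: [0.001, 0.704, 0.71, 0.001]
contact_force: [-0.4, -0.9, 0.9]
gripper_width: 0.85
grasp_force: 0.0
```

Request:
move_arm(
  targets=[
    [[85, 0.05, 0.018, 0.02, 0], [85, 0.05, 0.018, 0.02, 0], [85, 0.05, 0.018, 0.02, 0], [85, 0.05, 0.018, 0.02, 0], [85, 0, 0, 0, 0]],
  ],
)

```text
time: 11.73
tool_pos: [0.5055, 0.1995, 0.1799]
tool_rot: [-0.001, 0.703, 0.711, -0.0]
contact_force: [-1.0, -0.6, 0.1]
gripper_width: 0.85
grasp_force: 0.0
```

```bash
python3 - <<'E'
from h import *
s=snap('scene','s4.png');t=snap('top','t4.png')
rows((85,.505,.190,.11,0),(85,.505,.190,.062,0,.012))
E
```

```text
start [0.5055 0.1964 0.1819] yaw 0.56 t 11.83
[[85, -0.005, 0.0, 0.06, np.float64(0.047)], [85, -0.005, 0.0, 0.06, np.float64(0.047)], [85, 0.0, 0.0, 0.02, 0.0], [85, 0.0, 0.0, 0.02, 0.0], [85, 0.0, 0.0, 0.02, 0.0]]
[[85, 0.0, 0.0, 0.02, 0.0]]
```

Request:
move_arm(
  targets=[
    [[85, -0.005, 0, 0.06, 0.09], [85, -0.005, 0, 0.06, 0], [85, 0, 0, 0.02, 0], [85, 0, 0, 0.02, 0], [85, 0, 0, 0.02, 0]],
  ],
)

```text
time: 12.25
tool_pos: [0.5065, 0.1892, 0.0748]
tool_rot: [0.001, 0.708, 0.706, 0.001]
contact_force: [-0.4, 0.1, 0.4]
gripper_width: 0.849
grasp_force: 0.0
```

Request:
move_arm(
  targets=[
    [[85, 0, 0, 0.02, 0], [85, 0, 0, 0, 0], [50, 0, 0, 0, 0], [50, 0, 0, 0, 0], [50, 0, 0, 0, 0]],
  ],
)

```text
time: 12.67
tool_pos: [0.5069, 0.1899, 0.0635]
tool_rot: [0.001, 0.708, 0.706, 0.001]
contact_force: [1.9, 0.4, 0.1]
gripper_width: 0.689
grasp_force: 64.3
```

Request:
move_arm(
  targets=[
    [[50, -0.033, 0, 0, 0], [50, -0.033, 0, 0, 0], [50, -0.033, 0, 0, 0], [50, -0.033, 0, 0, 0], [50, -0.033, 0, 0, 0]],
  ],
)

```text
time: 13.08
tool_pos: [0.5067, 0.0907, 0.0636]
tool_rot: [0.001, 0.708, 0.706, 0.002]
contact_force: [2.2, 3.9, 1.9]
gripper_width: 0.69
grasp_force: 64.5
```

Request:
move_arm(
  targets=[
    [[50, -0.033, 0, 0, 0], [50, -0.033, 0, 0, 0], [50, -0.033, 0, 0, 0], [50, -0.033, 0, 0, 0], [50, 0, 0, 0, 0]],
  ],
)

```text
time: 13.5
tool_pos: [0.5066, 0.0091, 0.0635]
tool_rot: [0.002, 0.709, 0.706, 0.001]
contact_force: [1.5, -3.1, 2.2]
gripper_width: 0.688
grasp_force: 64.6
```

Request:
move_arm(
  targets=[
    [[50, -0.005, 0, 0, 0], [50, -0.003, 0, 0, 0], [50, -0.003, 0, 0, 0], [50, -0.003, 0, 0, 0], [50, 0, 0, 0, 0]],
  ],
)

```text
time: 13.92
tool_pos: [0.5065, 0.005, 0.0635]
tool_rot: [0.0, 0.708, 0.707, 0.002]
contact_force: [1.5, 4.7, 5.4]
gripper_width: 0.688
grasp_force: 64.9
```

Request:
move_arm(
  targets=[
    [[50, -0.004, 0, 0, 0], [50, 0, 0, 0, 0]],
  ],
)

```text
time: 14.08
tool_pos: [0.5065, 0.0047, 0.0635]
tool_rot: [-0.002, 0.708, 0.706, 0.004]
contact_force: [2.7, 12.4, 6.7]
gripper_width: 0.688
grasp_force: 65.1
```

Request:
move_arm(
  targets=[
    [[50, -0.004, 0, 0, 0], [50, 0, 0, 0, 0]],
  ],
)

```text
time: 14.25
tool_pos: [0.5065, 0.0043, 0.0636]
tool_rot: [-0.003, 0.708, 0.706, 0.006]
contact_force: [2.3, 22.7, 7.8]
gripper_width: 0.689
grasp_force: 65.3
```

Request:
move_arm(
  targets=[
    [[50, 0.007, 0, 0, 0], [82, 0, 0, 0, 0], [82, 0, 0, 0, 0], [82, 0, 0, -0.03, 0], [82, 0, 0, -0.06, 0]],
  ],
)

```text
time: 14.67
tool_pos: [0.5001, 0.0031, 0.1104]
tool_rot: [-0.005, 0.708, 0.707, -0.004]
contact_force: [0.5, -0.1, -0.1]
gripper_width: 0.82
grasp_force: 0.0
```

Request:
move_arm(
  targets=[
    [[82, 0, 0, -0.065, 0], [82, 0, 0, -0.065, 0], [82, 0.05, -0.02, -0.03, 0], [82, 0.06, -0.02, 0, 0], [82, 0.06, -0.02, 0, 0]],
  ],
)

```text
time: 15.08
tool_pos: [0.4692, 0.1049, 0.2136]
tool_rot: [0.001, 0.709, 0.706, 0.001]
contact_force: [0.9, 0.2, -0.3]
gripper_width: 0.816
grasp_force: 0.0
```

Request:
move_arm(
  targets=[
    [[82, 0.06, -0.02, 0, 0], [82, 0.06, -0.02, 0, 0], [82, 0.06, 0, 0, 0], [82, 0.06, 0, 0, 0], [82, 0, 0, 0, 0]],
  ],
)

```text
time: 15.5
tool_pos: [0.4439, 0.2528, 0.211]
tool_rot: [-0.001, 0.706, 0.708, -0.0]
contact_force: [-0.2, -0.3, -0.1]
gripper_width: 0.819
grasp_force: 0.0
```

```bash
python3 - <<'E'
from h import *
s=snap('scene','s5.png');t=snap('top','t5.png')
new=[(.452,-.25,0),(.466,-.332,0),(.489,-.431,0)]; old=[(.506,.004,.018),(.506,-.059,.018)]
A=ov('scene',s,new+old,(260,170,390,245),4);C=ov('top',t,new+old,(300,185,470,250),4.5)
W=np.zeros((600,800,3),np.uint8);W[:300,:520]=A;W[300:300+C.shape[0],:C.shape[1]]=C
cv2.imwrite('pics/ov5.png',W)
plan()
E
```

```text
start [0.4445 0.2491 0.2107] yaw 0.05 t 15.6
```

View pics/ov5.png

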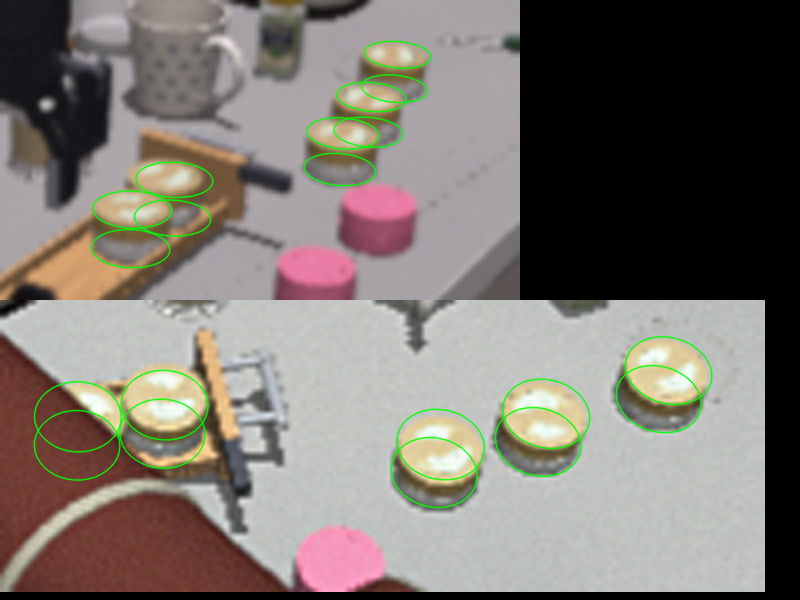

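Old tubs sit against the panel, and the new tubs match the models in both views. Picking tub a.

```bash
python3 - <<'E'
from h import *
rows((85,.452,-.25,.19,0),(85,.452,-.25,.10,0))
E
```

```text
start [0.4445 0.2491 0.2107] yaw 0.05 t 15.6
[[85, -0.064, 0.001, 0.003, np.float64(0.001)], [85, -0.064, 0.001, 0.003, np.float64(0.001)], [85, -0.064, 0.001, 0.003, np.float64(0.001)], [85, -0.064, 0.001, 0.003, np.float64(0.001)], [85, -0.064, 0.001, 0.003, np.float64(0.001)]]
[[85, -0.064, 0.001, 0.003, np.float64(0.001)], [85, -0.064, 0.001, 0.003, np.float64(0.001)], [85, -0.064, 0.001, 0.003, np.float64(0.001)], [85, -0.064, 0.001, 0.003, np.float64(0.001)], [85, -0.064, 0.001, 0.003, np.float64(0.001)]]
[[85, -0.064, 0.001, 0.003, np.float64(0.001)], [85, -0.064, 0.001, 0.003, np.float64(0.001)], [85, -0.064, 0.001, 0.003, np.float64(0.001)], [85, 0.0, 0.0, 0.05, 0.0], [85, 0.0, 0.0, 0.05, 0.0]]
[[85, 0.0, 0.0, 0.05, 0.0]]
```

Request:
move_arm(
  targets=[
    [[85, -0.064, 0.001, 0.003, 0], [85, -0.064, 0.001, 0.003, 0], [85, -0.064, 0.001, 0.003, 0], [85, -0.064, 0.001, 0.003, 0], [85, -0.064, 0.001, 0.003, 0]],
  ],
)

```text
time: 16.02
tool_pos: [0.4471, 0.0536, 0.2022]
tool_rot: [-0.0, 0.708, 0.706, -0.001]
contact_force: [1.6, -0.0, -0.0]
gripper_width: 0.852
grasp_force: 0.0
```

Request:
move_arm(
  targets=[
    [[85, -0.064, 0.001, 0.003, 0], [85, -0.064, 0.001, 0.003, 0], [85, -0.064, 0.001, 0.003, 0], [85, -0.064, 0.001, 0.003, 0], [85, -0.064, 0.001, 0.003, 0]],
  ],
)

```text
time: 16.43
tool_pos: [0.4491, -0.1385, 0.1933]
tool_rot: [-0.0, 0.709, 0.706, -0.0]
contact_force: [0.9, 0.3, 0.5]
gripper_width: 0.846
grasp_force: 0.0
```

Request:
move_arm(
  targets=[
    [[85, -0.064, 0.001, 0.003, 0], [85, -0.064, 0.001, 0.003, 0], [85, -0.064, 0.001, 0.003, 0], [85, 0, 0, 0.05, 0], [85, 0, 0, 0.05, 0]],
  ],
)

```text
time: 16.85
tool_pos: [0.452, -0.255, 0.1296]
tool_rot: [0.002, 0.71, 0.704, -0.0]
contact_force: [-0.3, 0.4, -0.4]
gripper_width: 0.853
grasp_force: 0.0
```

Request:
move_arm(
  targets=[
    [[85, 0, 0, 0.03, 0], [85, 0, 0, 0, 0], [85, 0, 0, 0, 0]],
  ],
)

```text
time: 17.1
tool_pos: [0.4505, -0.2508, 0.1091]
tool_rot: [-0.002, 0.708, 0.706, -0.0]
contact_force: [0.5, 0.2, 0.7]
gripper_width: 0.849
grasp_force: 0.0
```

```bash
python3 - <<'E'
from h import *
rows((85,.452,-.25,.044,0,.017))
E
```

```text
start [ 0.4505 -0.2508  0.1091] yaw -0.21 t 17.1
[[85, 0.0, 0.001, 0.027, np.float64(-0.009)], [85, 0.0, 0.001, 0.027, np.float64(-0.009)], [85, 0.0, 0.001, 0.027, np.float64(-0.009)], [85, 0.0, 0.001, 0.027, np.float64(-0.009)]]
```

Descend, grip, lift 0.13 m.

Request:
move_arm(
  targets=[
    [[85, 0, 0, 0.027, 0], [85, 0, 0, 0.027, 0], [85, 0, 0, 0.027, 0], [85, 0, 0, 0.027, 0], [85, 0, 0, 0, 0]],
  ],
)

```text
time: 17.52
tool_pos: [0.4513, -0.2503, 0.0446]
tool_rot: [-0.001, 0.708, 0.706, -0.0]
contact_force: [-0.1, 0.6, -0.4]
gripper_width: 0.853
grasp_force: 0.0
```

Request:
move_arm(
  targets=[
    [[50, 0, 0, 0, 0], [50, 0, 0, 0, 0], [50, 0, 0, 0, 0], [50, 0, 0, 0, 0]],
  ],
)

```text
time: 17.85
tool_pos: [0.4536, -0.2518, 0.0478]
tool_rot: [0.002, 0.708, 0.706, 0.0]
contact_force: [-0.2, -0.1, 3.5]
gripper_width: 0.688
grasp_force: 64.7
```

Request:
move_arm(
  targets=[
    [[50, 0, 0, -0.03, 0], [50, 0, 0, -0.05, 0], [50, 0, 0, -0.06, 0], [50, 0, 0, -0.06, 0], [50, 0, 0, 0, 0]],
  ],
)

```text
time: 18.27
tool_pos: [0.4563, -0.2536, 0.1753]
tool_rot: [0.008, 0.708, 0.706, 0.001]
contact_force: [0.7, -0.7, 0.0]
gripper_width: 0.685
grasp_force: 64.6
```

```bash
python3 - <<'E'
from h import *
rows((50,.506,.069,.165,0),(50,.506,.069,.11,0,.03),(50,.506,.069,.0645,0,.016))
E
```

```text
start [ 0.4563 -0.2536  0.1753] yaw -0.1 t 18.27
[[50, 0.06, 0.009, 0.002, np.float64(-0.002)], [50, 0.06, 0.009, 0.002, np.float64(-0.002)], [50, 0.06, 0.009, 0.002, np.float64(-0.002)], [50, 0.06, 0.009, 0.002, np.float64(-0.002)], [50, 0.06, 0.009, 0.002, np.float64(-0.002)]]
[[50, 0.06, 0.009, 0.002, np.float64(-0.002)], [50, 0.06, 0.009, 0.002, np.float64(-0.002)], [50, 0.06, 0.009, 0.002, np.float64(-0.002)], [50, 0.06, 0.009, 0.002, np.float64(-0.002)], [50, 0.0, 0.0, 0.046, 0.0]]
[[50, 0.0, 0.0, 0.046, 0.0], [50, 0.0, 0.0, 0.025, 0.0], [50, 0.0, 0.0, 0.025, 0.0], [50, 0.0, 0.0, 0.025, 0.0]]
```

Request:
move_arm(
  targets=[
    [[50, 0.06, 0.009, 0.002, 0], [50, 0.06, 0.009, 0.002, 0], [50, 0.06, 0.009, 0.002, 0], [50, 0.06, 0.009, 0.002, 0], [50, 0.06, 0.009, 0.002, 0]],
  ],
)

```text
time: 18.68
tool_pos: [0.4798, -0.0693, 0.1602]
tool_rot: [0.001, 0.708, 0.706, 0.0]
contact_force: [1.3, -0.2, -1.1]
gripper_width: 0.68
grasp_force: 64.6
```

Request:
move_arm(
  targets=[
    [[50, 0.06, 0.009, 0.002, 0], [50, 0.06, 0.009, 0.002, 0], [50, 0.06, 0.009, 0.002, 0], [50, 0.059, 0.009, 0.002, 0], [50, 0, 0, 0.04, 0]],
  ],
)

```text
time: 19.1
tool_pos: [0.5056, 0.0777, 0.1363]
tool_rot: [0.003, 0.706, 0.708, 0.005]
contact_force: [1.1, -0.5, -0.2]
gripper_width: 0.683
grasp_force: 64.6
```

Request:
move_arm(
  targets=[
    [[50, 0, 0, 0.04, 0], [50, 0, 0, 0, 0], [50, 0, 0, 0, 0]],
  ],
)

```text
time: 19.35
tool_pos: [0.5004, 0.0727, 0.1058]
tool_rot: [-0.001, 0.708, 0.707, -0.001]
contact_force: [0.5, -1.0, -0.6]
gripper_width: 0.688
grasp_force: 64.7
```

```bash
python3 - <<'E'
from h import *
rows((50,.506,.0695,.067,0,.014))
E
```

```text
start [0.5004 0.0727 0.1058] yaw -0.09 t 19.35
[[50, -0.002, 0.003, 0.022, np.float64(-0.005)], [50, -0.002, 0.003, 0.022, np.float64(-0.005)], [50, -0.002, 0.003, 0.022, np.float64(-0.005)]]
```

Request:
move_arm(
  targets=[
    [[50, -0.004, 0.006, 0.02, 0], [50, 0, 0, 0.015, 0], [50, 0, 0, 0, 0], [50, 0, 0, 0, 0]],
  ],
)

```text
time: 19.68
tool_pos: [0.5051, 0.0697, 0.0856]
tool_rot: [-0.0, 0.708, 0.706, -0.0]
contact_force: [0.6, -0.4, -0.3]
gripper_width: 0.69
grasp_force: 64.7
```

Request:
move_arm(
  targets=[
    [[50, 0, 0, 0, 0], [50, 0, 0, 0, 0]],
  ],
)

```text
time: 19.85
tool_pos: [0.5057, 0.07, 0.0865]
tool_rot: [0.0, 0.708, 0.706, 0.0]
contact_force: [-0.6, 0.8, 0.2]
gripper_width: 0.687
grasp_force: 64.7
```

Request:
move_arm(
  targets=[
    [[50, 0, 0, 0.011, 0], [50, 0, 0, 0.011, 0], [50, 0, 0, 0.009, 0], [50, 0, 0, 0, 0], [50, 0, 0, 0, 0]],
  ],
)

```text
time: 20.27
tool_pos: [0.5064, 0.0701, 0.0669]
tool_rot: [0.001, 0.708, 0.706, 0.001]
contact_force: [6.0, -0.6, -3.7]
gripper_width: 0.686
grasp_force: 65.1
```

Request:
move_arm(
  targets=[
    [[82, 0, 0, 0, 0], [82, 0, 0, 0, 0], [82, 0, 0, -0.02, 0], [82, 0, 0, -0.05, 0], [82, 0, 0, -0.06, 0]],
  ],
)

```text
time: 20.68
tool_pos: [0.5026, 0.0702, 0.1437]
tool_rot: [-0.003, 0.708, 0.706, -0.003]
contact_force: [0.7, -1.0, 0.8]
gripper_width: 0.816
grasp_force: 0.0
```

```bash
python3 - <<'E'
from h import *
rows((85,.502,.069,.17,0),(85,.466,-.332,.165,0),(85,.466,-.332,.1,0))
E
```

```text
start [0.5026 0.0702 0.1437] yaw -0.11 t 20.68
[[85, -0.002, -0.001, -0.044, np.float64(-0.018)], [85, -0.067, -0.006, 0.001, 0.0], [85, -0.067, -0.006, 0.001, 0.0], [85, -0.067, -0.006, 0.001, 0.0], [85, -0.067, -0.006, 0.001, 0.0]]
[[85, -0.067, -0.006, 0.001, 0.0], [85, -0.067, -0.006, 0.001, 0.0], [85, -0.067, -0.006, 0.001, 0.0], [85, -0.067, -0.006, 0.001, 0.0], [85, -0.067, -0.006, 0.001, 0.0]]
[[85, -0.067, -0.006, 0.001, 0.0], [85, 0.0, 0.0, 0.054, 0.0], [85, 0.0, 0.0, 0.054, 0.0]]
```

```bash
cat >> h.py <<'E'
def chk(new,ref='5'):
    for n,k in(('scene','s'),('top','t')):
        im=grab_frame(n).astype(int); r=cv2.imread(f'pics/{k}{ref}.png')[:,:,::-1].astype(int)
        for x,y in new:
            p=tubhull(n,x,y,0); a=np.int32(p.min(0)-4); b=np.int32(p.max(0)+4)
            print(n,(x,y),'diff',round(abs(im-r)[a[1]:b[1],a[0]:b[0]].mean(),1))
E
python3 - <<'E'
from h import *
chk([(.466,-.332),(.489,-.431)])
E
```

```text
scene (0.466, -0.332) diff 15.8
scene (0.489, -0.431) diff 3.2
top (0.466, -0.332) diff 4.3
top (0.489, -0.431) diff 3.1
```

Request:
move_arm(
  targets=[
    [[85, -0.002, 0, -0.044, 0], [85, -0.067, -0.006, 0, 0], [85, -0.067, -0.006, 0, 0], [85, -0.067, -0.006, 0, 0], [85, -0.067, -0.006, 0, 0]],
  ],
)

```text
time: 21.2
tool_pos: [0.4899, -0.093, 0.1723]
tool_rot: [0.0, 0.707, 0.707, 0.0]
contact_force: [1.1, 0.1, -0.2]
gripper_width: 0.849
grasp_force: 0.0
```

Request:
move_arm(
  targets=[
    [[85, -0.067, -0.006, 0, 0], [85, -0.067, -0.006, 0, 0], [85, -0.067, -0.006, 0, 0], [85, -0.067, -0.006, 0, 0], [85, -0.067, -0.006, 0, 0]],
  ],
)

```text
time: 21.62
tool_pos: [0.4713, -0.2945, 0.172]
tool_rot: [-0.0, 0.708, 0.706, 0.0]
contact_force: [1.0, 0.6, -0.5]
gripper_width: 0.847
grasp_force: 0.0
```

Request:
move_arm(
  targets=[
    [[85, -0.06, -0.006, 0, 0], [85, 0, 0, 0.05, 0], [85, 0, 0, 0.04, 0], [85, 0, 0, 0, 0], [85, 0, 0, 0, 0]],
  ],
)

```text
time: 22.03
tool_pos: [0.4672, -0.3277, 0.1162]
tool_rot: [-0.002, 0.708, 0.706, -0.0]
contact_force: [0.6, -0.5, 0.8]
gripper_width: 0.852
grasp_force: 0.0
```

```bash
python3 - <<'E'
from h import *
rows((85,.466,-.332,.046,0,.017))
E
```

```text
start [ 0.4672 -0.3277  0.1162] yaw -0.12 t 22.03
[[85, -0.001, 0.0, 0.023, np.float64(-0.004)], [85, -0.001, 0.0, 0.023, np.float64(-0.004)], [85, -0.001, 0.0, 0.023, np.float64(-0.004)], [85, -0.001, 0.0, 0.023, np.float64(-0.004)], [85, -0.001, 0.0, 0.023, np.float64(-0.004)]]
```

Request:
move_arm(
  targets=[
    [[85, -0.003, 0, 0.024, 0], [85, -0.003, 0, 0.024, 0], [85, 0, 0, 0.024, 0], [85, 0, 0, 0.024, 0], [85, 0, 0, 0.02, 0]],
  ],
)

```text
time: 22.45
tool_pos: [0.4696, -0.3326, 0.0496]
tool_rot: [0.001, 0.707, 0.707, 0.0]
contact_force: [0.3, 0.0, -0.4]
gripper_width: 0.848
grasp_force: 0.0
```

Request:
move_arm(
  targets=[
    [[85, 0, 0, 0, 0], [50, 0, 0, 0, 0], [50, 0, 0, 0, 0], [50, 0, 0, 0, 0], [50, 0, 0, 0, 0]],
  ],
)

```text
time: 22.87
tool_pos: [0.4695, -0.3331, 0.0499]
tool_rot: [0.002, 0.708, 0.706, 0.0]
contact_force: [0.1, -1.2, 2.8]
gripper_width: 0.678
grasp_force: 64.5
```

Request:
move_arm(
  targets=[
    [[50, 0, 0, -0.03, 0], [50, 0, 0, -0.05, 0], [50, 0, 0, -0.06, 0], [50, 0, 0, -0.06, 0], [50, 0, 0, 0, 0]],
  ],
)

```text
time: 23.28
tool_pos: [0.472, -0.3355, 0.1779]
tool_rot: [0.008, 0.708, 0.706, 0.0]
contact_force: [1.1, -1.6, 0.8]
gripper_width: 0.68
grasp_force: 64.3
```

```bash
python3 - <<'E'
from h import *
rows((50,.506,.1325,.165,0),(50,.506,.1325,.11,0,.03))
E
```

```text
start [ 0.472  -0.3355  0.1779] yaw -0.1 t 23.28
[[50, 0.065, 0.005, 0.002, np.float64(-0.001)], [50, 0.065, 0.005, 0.002, np.float64(-0.001)], [50, 0.065, 0.005, 0.002, np.float64(-0.001)], [50, 0.065, 0.005, 0.002, np.float64(-0.001)], [50, 0.065, 0.005, 0.002, np.float64(-0.001)]]
[[50, 0.065, 0.005, 0.002, np.float64(-0.001)], [50, 0.065, 0.005, 0.002, np.float64(-0.001)], [50, 0.065, 0.005, 0.002, np.float64(-0.001)], [50, 0.065, 0.005, 0.002, np.float64(-0.001)], [50, 0.065, 0.005, 0.002, np.float64(-0.001)]]
[[50, 0.065, 0.005, 0.002, np.float64(-0.001)], [50, 0.065, 0.005, 0.002, np.float64(-0.001)], [50, 0.0, 0.0, 0.046, 0.0], [50, 0.0, 0.0, 0.046, 0.0]]
```

Request:
move_arm(
  targets=[
    [[50, 0.065, 0.005, 0.002, 0], [50, 0.065, 0.005, 0.002, 0], [50, 0.065, 0.005, 0.002, 0], [50, 0.065, 0.005, 0.002, 0], [50, 0.065, 0.005, 0.002, 0]],
  ],
)

```text
time: 23.7
tool_pos: [0.4836, -0.1358, 0.1623]
tool_rot: [0.0, 0.708, 0.706, 0.0]
contact_force: [0.6, 0.4, -1.4]
gripper_width: 0.683
grasp_force: 64.3
```

Request:
move_arm(
  targets=[
    [[50, 0.065, 0.005, 0.002, 0], [50, 0.065, 0.005, 0.002, 0], [50, 0.065, 0.005, 0.002, 0], [50, 0.065, 0.005, 0.002, 0], [50, 0.065, 0.005, 0.002, 0]],
  ],
)

```text
time: 24.12
tool_pos: [0.499, 0.0595, 0.1564]
tool_rot: [0.0, 0.708, 0.706, 0.0]
contact_force: [0.9, -0.7, -1.5]
gripper_width: 0.685
grasp_force: 64.3
```

Request:
move_arm(
  targets=[
    [[50, 0.065, 0.006, 0.002, 0], [50, 0.065, 0.006, 0.002, 0], [50, 0, 0, 0.046, 0], [50, 0, 0, 0.046, 0], [50, 0, 0, 0, 0]],
  ],
)

```text
time: 24.53
tool_pos: [0.5024, 0.136, 0.093]
tool_rot: [-0.003, 0.707, 0.707, -0.004]
contact_force: [-2.1, 0.1, -2.0]
gripper_width: 0.68
grasp_force: 64.5
```

Request:
move_arm(
  targets=[
    [[50, 0, 0, 0, 0], [50, 0, 0, 0, 0]],
  ],
)

```text
time: 24.7
tool_pos: [0.5072, 0.1353, 0.0997]
tool_rot: [0.0, 0.708, 0.706, 0.001]
contact_force: [0.5, -0.0, -0.2]
gripper_width: 0.68
grasp_force: 64.5
```

```bash
python3 - <<'E'
from h import *
rows((50,.506,.133,.085,0,.014))
E
```

```text
start [0.5072 0.1353 0.0997] yaw -0.15 t 24.7
[[50, -0.002, -0.001, 0.012, np.float64(-0.012)], [50, -0.002, -0.001, 0.012, np.float64(-0.012)]]
```

Down 31 mm with a small y correction.

Request:
move_arm(
  targets=[
    [[50, -0.003, -0.002, 0.012, 0], [50, 0, 0, 0.012, 0], [50, 0, 0, 0.014, 0], [50, 0, 0, 0.012, 0], [50, 0, 0, 0, 0]],
  ],
)

```text
time: 25.12
tool_pos: [0.5066, 0.1336, 0.0681]
tool_rot: [0.001, 0.708, 0.706, 0.001]
contact_force: [6.3, -0.6, -4.8]
gripper_width: 0.682
grasp_force: 64.9
```

Request:
move_arm(
  targets=[
    [[50, 0, 0, 0, 0], [82, 0, 0, 0, 0], [82, 0, 0, 0, 0], [82, 0, 0, -0.02, 0], [82, 0, 0, -0.05, 0]],
  ],
)

```text
time: 25.53
tool_pos: [0.5014, 0.1333, 0.1066]
tool_rot: [-0.003, 0.708, 0.706, -0.004]
contact_force: [0.5, 1.2, -0.3]
gripper_width: 0.821
grasp_force: 0.0
```

Request:
move_arm(
  targets=[
    [[82, 0, 0, -0.06, 0], [82, 0, 0, -0.04, 0]],
  ],
)

```text
time: 25.7
tool_pos: [0.5058, 0.134, 0.1741]
tool_rot: [0.001, 0.708, 0.706, 0.001]
contact_force: [0.1, 0.7, 0.2]
gripper_width: 0.819
grasp_force: 0.0
```

```bash
python3 - <<'E'
from h import *
chk([(.489,-.431)])
rows((85,.4885,-.431,.17,0),(85,.4885,-.431,.1,0))
E
```

```text
scene (0.489, -0.431) diff 8.5
top (0.489, -0.431) diff 2.8
start [0.5084 0.1343 0.1774] yaw -0.1 t 25.8
[[85, -0.067, -0.002, 0.001, np.float64(-0.001)], [85, -0.067, -0.002, 0.001, np.float64(-0.001)], [85, -0.067, -0.002, 0.001, np.float64(-0.001)], [85, -0.067, -0.002, 0.001, np.float64(-0.001)], [85, -0.067, -0.002, 0.001, np.float64(-0.001)]]
[[85, -0.067, -0.002, 0.001, np.float64(-0.001)], [85, -0.067, -0.002, 0.001, np.float64(-0.001)], [85, -0.067, -0.002, 0.001, np.float64(-0.001)], [85, -0.067, -0.002, 0.001, np.float64(-0.001)], [85, -0.067, -0.002, 0.001, np.float64(-0.001)]]
[[85, -0.067, -0.002, 0.001, np.float64(-0.001)], [85, -0.067, -0.002, 0.001, np.float64(-0.001)], [85, -0.067, -0.002, 0.001, np.float64(-0.001)], [85, -0.067, -0.002, 0.001, np.float64(-0.001)], [85, 0.0, 0.0, 0.058, 0.0]]
[[85, 0.0, 0.0, 0.058, 0.0]]
```

Request:
move_arm(
  targets=[
    [[85, -0.067, -0.002, 0.001, 0], [85, -0.067, -0.002, 0.001, 0], [85, -0.067, -0.002, 0.001, 0], [85, -0.067, -0.002, 0.001, 0], [85, -0.067, -0.002, 0.001, 0]],
  ],
)

```text
time: 26.22
tool_pos: [0.4979, -0.0686, 0.1672]
tool_rot: [-0.001, 0.708, 0.707, -0.0]
contact_force: [1.4, -0.2, -0.0]
gripper_width: 0.848
grasp_force: 0.0
```

Request:
move_arm(
  targets=[
    [[85, -0.067, -0.002, 0.001, 0], [85, -0.067, -0.002, 0.001, 0], [85, -0.067, -0.002, 0.001, 0], [85, -0.067, -0.002, 0.001, 0], [85, -0.067, -0.002, 0.001, 0]],
  ],
)

```text
time: 26.63
tool_pos: [0.4915, -0.2697, 0.1641]
tool_rot: [-0.001, 0.708, 0.706, -0.0]
contact_force: [0.1, -0.1, 0.2]
gripper_width: 0.849
grasp_force: 0.0
```

Request:
move_arm(
  targets=[
    [[85, -0.067, -0.002, 0.001, 0], [85, -0.067, -0.002, 0.001, 0], [85, -0.067, -0.002, 0.001, 0], [85, -0.067, -0.002, 0.001, 0], [85, 0, 0, 0.05, 0]],
  ],
)

```text
time: 27.05
tool_pos: [0.4889, -0.4383, 0.139]
tool_rot: [0.007, 0.71, 0.705, -0.001]
contact_force: [1.2, 0.1, 1.5]
gripper_width: 0.853
grasp_force: 0.0
```

Request:
move_arm(
  targets=[
    [[85, 0, 0, 0.05, 0], [85, 0, 0, 0, 0], [85, 0, 0, 0, 0]],
  ],
)

```text
time: 27.3
tool_pos: [0.4858, -0.4272, 0.0992]
tool_rot: [-0.003, 0.708, 0.706, 0.0]
contact_force: [-0.3, 1.0, 0.4]
gripper_width: 0.847
grasp_force: 0.0
```

```bash
python3 - <<'E'
from h import *
rows((85,.4885,-.431,.048,0,.017))
E
```

```text
start [ 0.4858 -0.4272  0.0992] yaw -0.11 t 27.3
[[85, -0.002, 0.001, 0.021, np.float64(-0.005)], [85, -0.002, 0.001, 0.021, np.float64(-0.005)], [85, -0.002, 0.001, 0.021, np.float64(-0.005)], [85, -0.002, 0.001, 0.021, np.float64(-0.005)]]
```

Request:
move_arm(
  targets=[
    [[85, -0.002, 0.001, 0.021, 0], [85, -0.002, 0.001, 0.021, 0], [85, -0.002, 0, 0.021, 0], [85, 0, 0, 0.021, 0], [85, 0, 0, 0, 0]],
  ],
)

```text
time: 27.72
tool_pos: [0.4872, -0.4308, 0.048]
tool_rot: [-0.003, 0.708, 0.707, 0.0]
contact_force: [-0.8, 1.1, -0.8]
gripper_width: 0.852
grasp_force: 0.0
```

Request:
move_arm(
  targets=[
    [[50, 0, 0, 0, 0], [50, 0, 0, 0, 0], [50, 0, 0, 0, 0], [50, 0, 0, 0, 0]],
  ],
)

```text
time: 28.05
tool_pos: [0.4889, -0.4329, 0.0524]
tool_rot: [0.001, 0.708, 0.706, -0.0]
contact_force: [0.0, 0.2, -0.2]
gripper_width: 0.68
grasp_force: 63.9
```

Request:
move_arm(
  targets=[
    [[50, 0, 0, -0.03, 0], [50, 0, 0, -0.05, 0], [50, 0, 0, -0.06, 0], [50, 0, 0, -0.06, 0], [50, 0, 0, 0, 0]],
  ],
)

```text
time: 28.47
tool_pos: [0.4919, -0.4361, 0.1822]
tool_rot: [0.008, 0.708, 0.706, -0.0]
contact_force: [0.9, -1.4, 1.1]
gripper_width: 0.673
grasp_force: 64.2
```

```bash
python3 - <<'E'
from h import *
rows((50,.506,.1965,.175,0),(50,.506,.1965,.11,0,.03))
E
```

```text
start [ 0.4919 -0.4361  0.1822] yaw -0.1 t 28.47
[[50, 0.066, 0.001, 0.001, np.float64(-0.001)], [50, 0.066, 0.001, 0.001, np.float64(-0.001)], [50, 0.066, 0.001, 0.001, np.float64(-0.001)], [50, 0.066, 0.001, 0.001, np.float64(-0.001)], [50, 0.066, 0.001, 0.001, np.float64(-0.001)]]
[[50, 0.066, 0.001, 0.001, np.float64(-0.001)], [50, 0.066, 0.001, 0.001, np.float64(-0.001)], [50, 0.066, 0.001, 0.001, np.float64(-0.001)], [50, 0.066, 0.001, 0.001, np.float64(-0.001)], [50, 0.066, 0.001, 0.001, np.float64(-0.001)]]
[[50, 0.066, 0.001, 0.001, np.float64(-0.001)], [50, 0.066, 0.001, 0.001, np.float64(-0.001)], [50, 0.066, 0.001, 0.001, np.float64(-0.001)], [50, 0.066, 0.001, 0.001, np.float64(-0.001)], [50, 0.066, 0.001, 0.001, np.float64(-0.001)]]
[[50, 0.066, 0.001, 0.001, np.float64(-0.001)], [50, 0.0, 0.0, 0.036, 0.0], [50, 0.0, 0.0, 0.036, 0.0], [50, 0.0, 0.0, 0.036, 0.0]]
```

Request:
move_arm(
  targets=[
    [[50, 0.066, 0.001, 0.001, 0], [50, 0.066, 0.001, 0.001, 0], [50, 0.066, 0.001, 0.001, 0], [50, 0.066, 0.001, 0.001, 0], [50, 0.066, 0.001, 0.001, 0]],
  ],
)

```text
time: 28.88
tool_pos: [0.4918, -0.2331, 0.1689]
tool_rot: [0.001, 0.708, 0.706, 0.0]
contact_force: [0.7, 0.4, -0.1]
gripper_width: 0.677
grasp_force: 64.2
```

Request:
move_arm(
  targets=[
    [[50, 0.066, 0.002, 0.001, 0], [50, 0.066, 0.002, 0.001, 0], [50, 0.066, 0.002, 0.001, 0], [50, 0.066, 0.002, 0.001, 0], [50, 0.066, 0.002, 0.001, 0]],
  ],
)

```text
time: 29.3
tool_pos: [0.4982, -0.0348, 0.1661]
tool_rot: [0.001, 0.708, 0.706, 0.0]
contact_force: [-0.2, -0.6, -0.8]
gripper_width: 0.675
grasp_force: 64.2
```

Request:
move_arm(
  targets=[
    [[50, 0.066, 0.002, 0.001, 0], [50, 0.066, 0.002, 0.001, 0], [50, 0.066, 0.002, 0.001, 0], [50, 0.066, 0.002, 0.001, 0], [50, 0.066, 0.002, 0.001, 0]],
  ],
)

```text
time: 29.72
tool_pos: [0.5047, 0.1634, 0.1632]
tool_rot: [0.001, 0.708, 0.706, 0.001]
contact_force: [1.2, -0.5, -1.4]
gripper_width: 0.678
grasp_force: 64.2
```

Request:
move_arm(
  targets=[
    [[50, 0.062, 0.002, 0.001, 0], [50, 0, 0, 0.036, 0], [50, 0, 0, 0.036, 0], [50, 0, 0, 0, 0], [50, 0, 0, 0, 0]],
  ],
)

```text
time: 30.13
tool_pos: [0.505, 0.1984, 0.1177]
tool_rot: [-0.001, 0.708, 0.707, -0.001]
contact_force: [0.6, 0.8, -0.1]
gripper_width: 0.675
grasp_force: 64.3
```

```bash
python3 - <<'E'
from h import *
rows((50,.506,.1965,.088,0,.014))
E
```

```text
start [0.505  0.1984 0.1177] yaw -0.09 t 30.13
[[50, -0.001, 0.001, 0.017, np.float64(-0.005)], [50, -0.001, 0.001, 0.017, np.float64(-0.005)], [50, -0.001, 0.001, 0.017, np.float64(-0.005)]]
```

Request:
move_arm(
  targets=[
    [[50, -0.002, 0.001, 0.02, 0], [50, -0.001, 0, 0.02, 0], [50, 0, 0, 0.01, 0], [50, 0, 0, 0, 0], [50, 0, 0, 0, 0]],
  ],
)

```text
time: 30.55
tool_pos: [0.5064, 0.1964, 0.0884]
tool_rot: [-0.0, 0.708, 0.706, -0.0]
contact_force: [0.1, 0.9, -0.5]
gripper_width: 0.678
grasp_force: 64.3
```

Request:
move_arm(
  targets=[
    [[50, 0, 0, 0.011, 0], [50, 0, 0, 0.011, 0], [50, 0, 0, 0.01, 0], [50, 0, 0, 0, 0], [50, 0, 0, 0, 0]],
  ],
)

```text
time: 30.97
tool_pos: [0.507, 0.1968, 0.0696]
tool_rot: [0.0, 0.708, 0.706, 0.0]
contact_force: [0.7, -0.2, -0.1]
gripper_width: 0.674
grasp_force: 64.3
```

Request:
move_arm(
  targets=[
    [[82, 0, 0, 0, 0], [82, 0, 0, 0, 0], [82, 0, 0, -0.02, 0], [82, 0, 0, -0.05, 0], [82, 0, 0, -0.065, 0]],
  ],
)

```text
time: 31.38
tool_pos: [0.5041, 0.1962, 0.1487]
tool_rot: [-0.002, 0.708, 0.706, -0.003]
contact_force: [0.9, -0.6, -0.2]
gripper_width: 0.82
grasp_force: 0.0
```

Request:
move_arm(
  targets=[
    [[82, 0, 0, -0.065, 0], [82, 0.02, -0.04, -0.04, 0], [82, 0.04, -0.05, 0, 0], [82, 0.04, -0.05, 0, 0], [82, 0.06, 0, 0, 0]],
  ],
)

```text
time: 31.8
tool_pos: [0.4182, 0.2922, 0.2139]
tool_rot: [-0.0, 0.708, 0.706, -0.001]
contact_force: [1.8, -0.2, -0.5]
gripper_width: 0.818
grasp_force: 0.0
```

Request:
move_arm(
  targets=[
    [[82, 0.06, 0, 0, 0], [82, 0.06, 0, 0, 0], [82, 0.06, 0, 0, 0], [82, 0.06, 0, 0, 0], [82, 0, 0, 0, 0]],
  ],
)

```text
time: 32.22
tool_pos: [0.4223, 0.4418, 0.2144]
tool_rot: [-0.001, 0.706, 0.708, 0.001]
contact_force: [-0.7, -0.3, 0.0]
gripper_width: 0.816
grasp_force: 0.0
```

```bash
python3 - <<'E'
from h import *
s=snap('scene','s6.png');t=snap('top','t6.png')
tb=[(.506,y,.018) for y in(-.059,.004,.07,.1335,.1965)]
A=ov('scene',s,tb,(200,180,330,290),4);B=cv2.resize(s[180:290,200:330,::-1],None,fx=3,fy=3)
C=ov('top',t,tb,(230,180,350,250),1.1*3)
W=np.zeros((600,800,3),np.uint8);W[:440,:520]=A;W[440:600,:390]=cv2.resize(s[180:290,200:330,::-1],(390,330))[85:245];W[:C.shape[0],800-278:]=C[:,:278]
W[240:570,400:]=0;W[250:580,400:790]=cv2.resize(s[180:290,200:330,::-1],(390,330),interpolation=cv2.INTER_CUBIC)
cv2.imwrite('pics/ov6.png',W)
plan()
E
```

```text
start [0.4227 0.4379 0.2141] yaw 0.01 t 32.32
```

View pics/ov6.png

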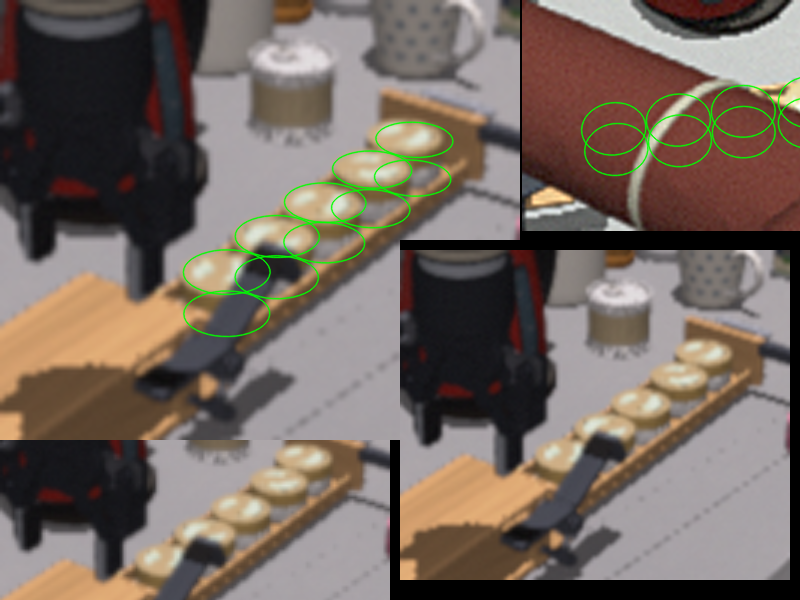

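All five tubs stand upright in a single file. I'll go back to the handle to close the tray.

```bash
python3 - <<'E'
from h import *
rows((28,.504,-.139,.2,90),(28,.504,-.139,.12,90))
E
```

```text
start [0.4227 0.4379 0.2141] yaw 0.01 t 32.32
[[28, -0.06, 0.008, 0.001, np.float64(-0.937)], [28, -0.061, 0.003, 0.001, np.float64(-0.937)], [28, -0.061, -0.003, 0.001, np.float64(-0.937)], [28, -0.06, -0.009, 0.001, np.float64(-0.937)], [28, -0.059, -0.015, 0.001, np.float64(-0.937)]]
[[28, -0.057, -0.021, 0.001, np.float64(-0.937)], [28, -0.055, -0.026, 0.001, np.float64(-0.937)], [28, -0.052, -0.032, 0.001, np.float64(-0.937)], [28, -0.048, -0.037, 0.001, np.float64(-0.937)], [28, -0.045, -0.041, 0.001, np.float64(-0.937)]]
[[28, -0.04, -0.045, 0.001, np.float64(-0.937)], [28, -0.036, -0.049, 0.001, np.float64(-0.937)], [28, -0.031, -0.052, 0.001, np.float64(-0.937)], [28, -0.026, -0.055, 0.001, np.float64(-0.937)], [28, -0.02, -0.057, 0.001, np.float64(-0.937)]]
[[28, -0.014, -0.059, 0.001, np.float64(-0.937)], [28, 0.0, 0.0, 0.067, 0.0], [28, 0.0, 0.0, 0.067, 0.0]]
```

Request:
move_arm(
  targets=[
    [[28, -0.06, 0.008, 0.001, -0.937], [28, -0.061, 0.003, 0.001, -0.937], [28, -0.061, -0.003, 0.001, -0.937], [28, -0.06, -0.009, 0.001, -0.937], [28, -0.059, -0.015, 0.001, -0.937]],
  ],
)

```text
time: 32.73
tool_pos: [0.4484, 0.2535, 0.2112]
tool_rot: [0.0, 0.513, 0.858, 0.0]
contact_force: [0.9, -0.7, -0.3]
gripper_width: 0.279
grasp_force: 0.0
```

Request:
move_arm(
  targets=[
    [[28, -0.057, -0.021, 0.001, -0.937], [28, -0.055, -0.026, 0.001, -0.937], [28, -0.052, -0.032, 0.001, -0.937], [28, -0.048, -0.037, 0.001, -0.937], [28, -0.045, -0.041, 0.001, -0.937]],
  ],
)

```text
time: 33.15
tool_pos: [0.4728, 0.0727, 0.2083]
tool_rot: [0.001, 0.29, 0.957, -0.0]
contact_force: [1.3, 0.7, 0.1]
gripper_width: 0.285
grasp_force: 0.0
```

Request:
move_arm(
  targets=[
    [[28, -0.04, -0.045, 0.001, -0.937], [28, -0.036, -0.049, 0.001, -0.937], [28, -0.031, -0.052, 0.001, -0.937], [28, -0.026, -0.055, 0.001, -0.937], [28, -0.02, -0.057, 0.001, -0.937]],
  ],
)

```text
time: 33.57
tool_pos: [0.4979, -0.1072, 0.2054]
tool_rot: [0.0, 0.049, 0.999, -0.0]
contact_force: [1.4, 0.0, -0.4]
gripper_width: 0.279
grasp_force: 0.0
```

Request:
move_arm(
  targets=[
    [[28, -0.014, -0.059, 0.001, -0.937], [28, 0, 0, 0.05, 0], [28, 0, 0, 0.05, 0], [28, 0, 0, 0, 0], [28, 0, 0, 0, 0]],
  ],
)

```text
time: 33.98
tool_pos: [0.5017, -0.1406, 0.1428]
tool_rot: [-0.002, 0.002, 1.0, 0.001]
contact_force: [-0.1, -0.5, 1.0]
gripper_width: 0.284
grasp_force: 0.0
```

```bash
python3 - <<'E'
from h import *
rows((28,.504,-.1395,.0605,90,.02))
E
```

```text
start [ 0.5017 -0.1406  0.1428] yaw 89.75 t 33.98
[[28, -0.001, 0.0, 0.027, np.float64(-0.008)], [28, -0.001, 0.0, 0.027, np.float64(-0.008)], [28, -0.001, 0.0, 0.027, np.float64(-0.008)], [28, -0.001, 0.0, 0.027, np.float64(-0.008)], [28, -0.001, 0.0, 0.027, np.float64(-0.008)]]
```

Request:
move_arm(
  targets=[
    [[28, -0.002, 0.001, 0.027, 0], [28, -0.001, 0.001, 0.027, 0], [28, 0, 0, 0.027, 0], [28, 0, 0, 0.027, 0], [28, 0, 0, 0.027, 0]],
  ],
)

```text
time: 34.4
tool_pos: [0.5072, -0.1398, 0.0656]
tool_rot: [0.002, 0.001, 1.0, -0.001]
contact_force: [-0.1, -0.3, -0.8]
gripper_width: 0.277
grasp_force: 0.0
```

Request:
move_arm(
  targets=[
    [[28, 0, 0, 0, 0], [0, 0, 0, 0, 0], [0, 0, 0, 0, 0], [0, 0, 0, 0, 0]],
  ],
)

```text
time: 34.73
tool_pos: [0.5063, -0.139, 0.065]
tool_rot: [0.001, 0.001, 1.0, 0.0]
contact_force: [-2.0, 3.9, 2.6]
gripper_width: 0.099
grasp_force: 58.7
```

Request:
move_arm(
  targets=[
    [[0, 0, 0.01, 0, 0], [0, 0, 0.02, 0, 0], [0, 0, 0.03, 0, 0], [0, 0, 0.03, 0, 0], [0, 0, 0.03, 0, 0]],
  ],
)

```text
time: 35.15
tool_pos: [0.5064, -0.0678, 0.065]
tool_rot: [0.001, 0.001, 1.0, -0.002]
contact_force: [-2.9, -2.5, 4.8]
gripper_width: 0.102
grasp_force: 59.3
```

Request:
move_arm(
  targets=[
    [[0, 0, 0.03, 0, 0], [0, 0, 0.03, 0, 0], [0, 0, 0.03, 0, 0], [0, 0, 0.03, 0, 0], [0, 0, 0.03, 0, 0]],
  ],
)

```text
time: 35.57
tool_pos: [0.5066, 0.0228, 0.065]
tool_rot: [0.001, 0.001, 1.0, -0.001]
contact_force: [-3.8, -2.5, 4.7]
gripper_width: 0.1
grasp_force: 59.4
```

Request:
move_arm(
  targets=[
    [[0, 0, 0.03, 0, 0], [0, 0, 0.03, 0, 0], [0, 0, 0.03, 0, 0], [0, 0, 0.03, 0, 0], [0, 0, 0.03, 0, 0]],
  ],
)

```text
time: 35.98
tool_pos: [0.5067, 0.1131, 0.065]
tool_rot: [0.0, 0.001, 1.0, -0.001]
contact_force: [-3.3, -3.2, 6.7]
gripper_width: 0.104
grasp_force: 59.5
```

Request:
move_arm(
  targets=[
    [[0, 0, 0.03, 0, 0], [0, 0, 0.03, 0, 0], [0, 0, 0.03, 0, 0], [0, 0, 0.02, 0, 0], [0, 0, 0.01, 0, 0]],
  ],
)

```text
time: 36.4
tool_pos: [0.5068, 0.1863, 0.0649]
tool_rot: [0.001, 0.001, 1.0, -0.0]
contact_force: [-3.4, -1.4, 6.5]
gripper_width: 0.1
grasp_force: 59.6
```

Request:
move_arm(
  targets=[
    [[0, 0, 0.006, 0, 0], [0, 0, 0, 0, 0], [0, 0, 0, 0, 0]],
  ],
)

```text
time: 36.65
tool_pos: [0.5069, 0.1897, 0.065]
tool_rot: [0.001, 0.001, 1.0, 0.001]
contact_force: [-3.9, 1.2, 6.1]
gripper_width: 0.104
grasp_force: 59.5
```

Continue in small steps to the home stop.

Request:
move_arm(
  targets=[
    [[0, 0, 0.006, 0, 0], [0, 0, 0.005, 0, 0], [0, 0, 0, 0, 0]],
  ],
)

```text
time: 36.9
tool_pos: [0.5069, 0.1958, 0.065]
tool_rot: [0.0, 0.001, 1.0, 0.0]
contact_force: [-4.4, 0.2, 6.0]
gripper_width: 0.103
grasp_force: 59.6
```

Request:
move_arm(
  targets=[
    [[0, 0, 0.008, 0, 0], [0, 0, 0, 0, 0]],
  ],
)

```text
time: 37.07
tool_pos: [0.5069, 0.1964, 0.0649]
tool_rot: [-0.0, 0.0, 1.0, -0.005]
contact_force: [-5.4, -16.8, 10.2]
gripper_width: 0.1
grasp_force: 60.3
```

Request:
move_arm(
  targets=[
    [[28, 0, -0.006, 0, 0], [28, 0, 0, 0, 0], [28, 0, 0, 0, 0], [28, 0, 0, -0.04, 0], [28, 0, 0, -0.06, 0]],
  ],
)

```text
time: 37.48
tool_pos: [0.5035, 0.1958, 0.1196]
tool_rot: [-0.004, 0.001, 1.0, -0.001]
contact_force: [1.0, 0.4, -0.2]
gripper_width: 0.281
grasp_force: 0.0
```

Request:
move_arm(
  targets=[
    [[28, 0, 0, -0.06, 0], [0, 0, 0, -0.03, 0], [0, 0.06, 0.03, 0, 0], [0, 0.06, 0.03, 0, 0], [0, 0, 0, 0, 0]],
  ],
)

```text
time: 37.9
tool_pos: [0.4303, 0.2346, 0.1769]
tool_rot: [-0.001, -0.0, 1.0, 0.001]
contact_force: [-0.8, -0.5, 0.1]
gripper_width: 0.003
grasp_force: 0.0
```

```bash
python3 - <<'E'
from h import *
rows((0,.432,.233,.145,90),(0,.432,.233,.0985,90,.012))
E
```

```text
start [0.4303 0.2346 0.1769] yaw 90.05 t 37.9
[[0, -0.003, -0.003, 0.053, np.float64(0.008)], [0, 0.0, 0.0, 0.019, 0.0], [0, 0.0, 0.0, 0.019, 0.0], [0, 0.0, 0.0, 0.019, 0.0], [0, 0.0, 0.0, 0.019, 0.0]]
```

Request:
move_arm(
  targets=[
    [[0, -0.002, -0.003, 0.05, 0], [0, 0, 0, 0.02, 0], [0, 0, 0, 0.02, 0], [0, 0, 0, 0.02, 0], [0, 0, 0, 0.018, 0]],
  ],
)

```text
time: 38.32
tool_pos: [0.4364, 0.2302, 0.1003]
tool_rot: [-0.0, 0.001, 1.0, -0.001]
contact_force: [-12.9, -10.1, 60.3]
gripper_width: 0.001
grasp_force: 32.0
```

Request:
move_arm(
  targets=[
    [[0, 0, 0, 0, 0], [0, 0, 0, 0, 0]],
  ],
)

```text
time: 38.48
tool_pos: [0.4366, 0.2306, 0.1024]
tool_rot: [-0.001, 0.002, 1.0, -0.0]
contact_force: [-6.9, -2.6, 15.8]
gripper_width: -0.001
grasp_force: 7.9
```

Request:
move_arm(
  targets=[
    [[0, 0, 0, -0.04, 0], [0, 0, 0, -0.06, 0], [0, 0, 0, -0.06, 0], [0, 0, 0, -0.06, 0], [0, 0, 0, -0.06, 0]],
  ],
)

```text
time: 38.9
tool_pos: [0.4359, 0.2305, 0.2694]
tool_rot: [-0.0, 0.002, 1.0, 0.0]
contact_force: [0.8, -0.6, 0.3]
gripper_width: 0.001
grasp_force: 0.0
```

Request:
move_arm(
  targets=[
    [[0, 0.01, -0.067, 0, 0], [0, 0.01, -0.067, 0, 0], [0, 0.01, -0.067, 0, 0], [0, 0.01, -0.067, 0, 0], [0, 0.01, -0.067, 0, 0]],
  ],
)

```text
time: 39.32
tool_pos: [0.4049, 0.0281, 0.268]
tool_rot: [0.0, 0.001, 1.0, 0.0]
contact_force: [1.8, -0.6, -0.4]
gripper_width: -0.005
grasp_force: 0.0
```

Request:
move_arm(
  targets=[
    [[0, 0.01, -0.067, 0, 0], [0, 0.01, -0.067, 0, 0], [0, 0.01, -0.067, 0, 0], [0, 0.01, -0.067, 0, 0], [0, 0, 0, 0, 0]],
  ],
)

```text
time: 39.73
tool_pos: [0.3796, -0.1372, 0.268]
tool_rot: [-0.0, 0.007, 1.0, -0.001]
contact_force: [-0.2, 1.2, 0.3]
gripper_width: 0.002
grasp_force: 0.0
```

```bash
python3 - <<'E'
from h import *
s=snap('scene','s7.png');t=snap('top','t7.png')
W=np.zeros((600,800,3),np.uint8)
W[:300,:450]=cv2.resize(s[185:335,100:325,::-1],(450,300),interpolation=cv2.INTER_CUBIC)
W[300:,:500]=cv2.resize(t[160:310,100:350,::-1],(500,300),interpolation=cv2.INTER_CUBIC)
W[:300,450:800]=cv2.resize(s[130:280,260:435,::-1],(350,300),interpolation=cv2.INTER_CUBIC)
r=cv2.imread('pics/scene1.png').astype(int)
print(abs(s[:,:,::-1].astype(int)-r)[235:300,225:285].mean(), abs(cv2.imread('pics/scene3.png').astype(int)-r)[235:300,225:285].mean())
cv2.imwrite('pics/f7.png',W); plan()
E
```

```text
2.9556410256410257 20.36777777777778
start [ 0.3806 -0.1326  0.2679] yaw 89.57 t 39.83
```

View pics/f7.png

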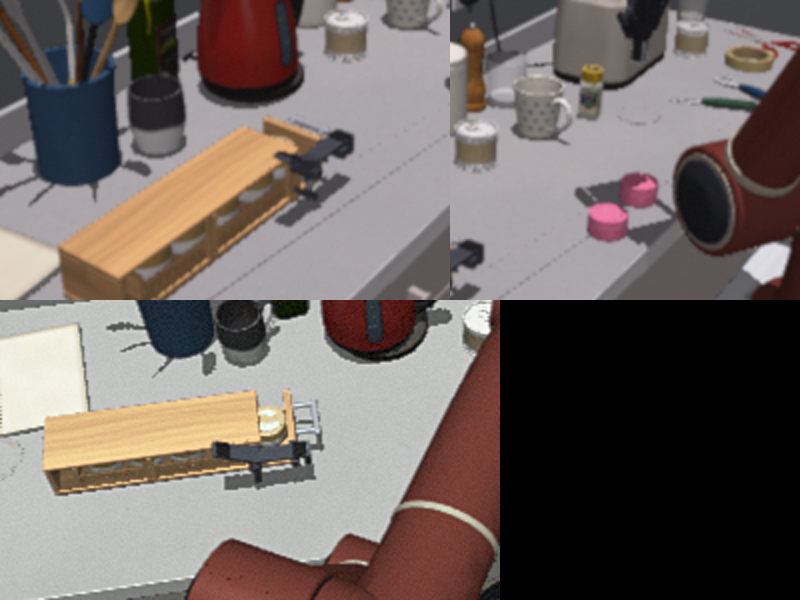

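The tray is home and the catch is locked: the hook arm is level and the image matches the initial locked picture. All five tubs are inside and the bystanders haven't moved.

```bash
python3 -c "
from plant import job
print(job.job_done())"
```

```text
the job is handed in; nothing more can be done
None
```

The caddy is restocked and handed in: the two older tubs are up behind the front panel, the three new tubs are in single file behind them, the tray is home and the catch is locked. The tin, mug and spice jar were left untouched; the one thing to note is a brief 60 N reading on the wrist as the closed fingertips pressed the catch shut, under the 120 N wrist limit.

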